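Build the stone gateway on the model board

ROBOT

A 6-joint arm with a two-finger parallel gripper is mounted at the origin on the work surface. World frame = base frame: x ahead of the robot, y to its left, z up, the work surface at z = 0. Lengths are in mm, angles in rad, forces in N, time in s.
With the tool pointing down it reaches from about 150 to 775 mm from the base axis. Payload 6.1 kg.
Tool frame: the origin (TCP) lies midway between the tips of the shut fingers; the grasp point (between the pads) lies 19 mm behind it (grasp_offset is the distance from the TCP to the grasp point, in mm); z points along the fingers, y is the direction in which the jaws open and shut (so a half turn about z gives the same grasp; the last joint's range is limited). The gripper opens to 85 mm and grips with 20 to 120 N. Pads are 22 mm wide; open, the fingers measure 114 mm over their backs; the gripper's body (76 mm by 85 mm) begins 54 mm behind the grasp point. The pads swing forward as they close: fully open they stand 13 mm farther back than shut.
Start: joints at [-1.154, 0.126, -0.04, 1.405, 0, 1.571], TCP at [212.531, -480.04, 231.295] pointing down, gripper open.
Joint ranges: [-2.72, 2.72], [-0.95, 1.95], [-1.27, 1.35], [-1.78, 2.02], [-1.46, 1.47], [-3.14, 3.14]. Speed limits (rad/s): [2.39, 2.39, 3.01, 3.14, 3.14, 3.14].

INTERFACE

Orientations are given as a unit quaternion [x, y, z, w].
In Python, from bench import * gives the robot as it stands.
- The arm moves only by the tool play_rows, never from a script. Its argument "moves" is a list of rows, each a list of 7 numbers: the shift along the tool's x, y, z as a fraction of full scale, then the turn, a rotation vector about the tool's x, y, z as a fraction of full scale, then the finger opening in mm, from 0 to 85.4. A call has 1 to 5 rows; each row shifts and turns the commanded pose from where the row before left it, along the tool's axes as they then stand; what a row does not reach is not made up. Full scale, the value 1, is 0.025 m for a shift and 0.12 rad for a turn. A row lasts 1/8 s, in which the tool goes at most 62.5 mm and 10.7 degrees, less where a joint would pass 70% of its speed; a pose out of reach is approached as far as the arm can. A call with a number of a shift or a turn outside -1 to 1 is refused whole. A call with a gripper value outside its range is refused whole. The fingers move at their own pace and stop on an object; "grip_force" is the grip in N (left out, the last holds). Time passes only in rows, so rows that do not move let the fingers close. It gives the time, the measured TCP pose, the force and the opening at its end, in the units of the state.
- read_state(): the state, without advancing time (a new reading comes with each control period).
- camera(name): name is "scene" or "top" or "wrist"; returns the picture (384x512x3 uint8, blue, green, red); there is no depth.
- camera_info(name): a dict with "fx", "fy", "cx", "cy" (pixels), "R" (3x3) and "t" (3): a world point X has camera coordinates R X + t; the wrist camera has in their place "hand_eye" (4x4, takes a point from camera to tool coordinates, whose origin is the TCP and whose axes are the flange's). Camera axes: x right, y down, z forward; pixel columns grow to the right and rows downward; lengths in mm; the calibration is good to about 2 mm. A picture is of the moment at which its call begins: read the wrist's pose just before it. camera_info takes no time and is no camera call.
- sign_off(): hands the job in, once; it reports no verdict.
The state is a dict: "t": time; "qpos": joint angles; "qd": joint speeds; "joint_torque": joint torques, N m; "eef_pos": TCP position; "tcp_rot": TCP orientation; "contact_force": force on the tool from outside, world axes, zero at the start; "torque": the same for the moment, N m; "width": finger opening in mm.
Only numpy, scipy, OpenCV 4.12 (cv2) and the standard library are available. Lean on these libraries where they do the work, as an engineer would, in place of code of your own. Each camera call takes 0.05 s, during which the arm holds its last target.

TASK

Build the gateway of the model dry-stone wall on the white board: stand the red block on the brown patch nearer the little fir tree and the cream block on the brown patch nearer the glued wall piece, both upright, centred on their patches and square to the board. Lay the green step stone flat on the board midway between the two blocks, its long side running from block to block; lay the long dark slate centred across the tops of both blocks and stand the white finial on the middle of the slate. Do not bump the tree or the wall piece, and leave everything released and still.

Things in the scene. Friction and masses are not known exactly. Their poses are not given: they have to be found in the camera images.
- red_stone: Loose rusty-red sandstone block, 40 x 40 mm and 50 mm tall, upright on the table at the start; origin at the centre of its underside, z up, x and y along its sides. About 0.18 kg.
- cream_stone: Loose cream-yellow limestone block, 40 x 40 mm and 50 mm tall, upright on the table at the start; origin at the centre of its underside, z up, x and y along its sides. About 0.18 kg.
- step_stone: Loose flat green stone, 36 mm along its x, 54 mm along its y (long side), 14 mm thick, lying flat on the table; origin at the centre of its underside, z up. About 0.07 kg.
- lintel: Loose long blue-black slate, 40 mm along its x, 170 mm along its y (long side), 16 mm thick, lying flat on the table; origin at the centre of its underside, z up. About 0.29 kg.
- finial: Loose white finial: a round foot 32 mm in diameter and 20 mm tall under a blunt cone, 34 mm tall in all, standing on its foot; origin at the centre of its underside, z up. About 0.055 kg.
- board: White model board fixed to the table, 100 mm along its x, 370 mm along its y, 12 mm thick; origin at the middle of its underside, so its top is 12 mm above the origin. Two flat square brown patches, 44 mm wide and flush with the top, are centred at y = +60 and y = -60 mm (x = 0) in its frame; the board's own middle lies midway between them.
- wall: Finished piece of grey stone wall glued to the board near one end, about 42 x 50 mm and 46 mm tall; origin at the centre of its underside. It stands on the board's middle line, 150 mm from the board's middle, at the other end from the tree; which end changes.
- tree: Green model fir tree glued to the board near one end, 50 mm in diameter and 88 mm tall; origin at the centre of its underside, on the board's middle line 150 mm from the board's middle, at the other end from the wall piece; which end changes.

How it is judged (in metres and radians):
At the end, for the whole second after the job is handed in: Red block on the tree-side patch, cream on the wall-side one, step stone midway, slate across both, finial mid-slate: each within 12 mm of centre along x and y, 4 mm in height, 0.1 rad tilt, and still; blocks and step within 0.2 rad of square, slate within 0.15 rad (((y of tree in the frame of board above 0 m and y of red_stone in the frame of board between 0.048 and 0.072 m and y of cream_stone in the frame of board between -0.072 and -0.048 m) or (y of tree in the frame of board below 0 m and y of red_stone in the frame of board between -0.072 and -0.048 m and y of cream_stone in the frame of board between 0.048 and 0.072 m)) and x of red_stone in the frame of board between -0.012 and 0.012 m and z of red_stone in the frame of board between 0.008 and 0.016 m and (angle between the x axis of red_stone and the x axis of board, either way round below 0.2 rad or angle between the x axis of red_stone and the y axis of board, either way round below 0.2 rad) and x of cream_stone in the frame of board between -0.012 and 0.012 m and z of cream_stone in the frame of board between 0.008 and 0.016 m and (angle between the x axis of cream_stone and the x axis of board, either way round below 0.2 rad or angle between the x axis of cream_stone and the y axis of board, either way round below 0.2 rad) and x of step_stone in the frame of board between -0.012 and 0.012 m and y of step_stone in the frame of board between -0.012 and 0.012 m and z of step_stone in the frame of board between 0.008 and 0.016 m and angle between the y axis of step_stone and the y axis of board, either way round below 0.2 rad and x of lintel in the frame of board between -0.012 and 0.012 m and y of lintel in the frame of board between -0.012 and 0.012 m and z of lintel in the frame of board between 0.058 and 0.066 m and angle between the y axis of lintel and the y axis of board, either way round below 0.15 rad and x of finial in the frame of lintel between -0.012 and 0.012 m and y of finial in the frame of lintel between -0.012 and 0.012 m and z of finial in the frame of lintel between 0.012 and 0.02 m and angle between each of red_stone, cream_stone, step_stone, lintel, finial's own z axis and vertical below 0.1 rad and linear speed of each of red_stone, cream_stone, step_stone, lintel, finial below 0.02 m/s and angular speed of each of red_stone, cream_stone, step_stone, lintel, finial below 0.2 rad/s); the robot touches nothing.
It fails at once if the model tree was bumped (contact force between tree and anything else above 6 N).
It fails at once if the glued wall piece was bumped (contact force between wall and anything else above 6 N).
It also fails if it takes over 118 s, if anything falls off the work surface, if the arm or the gripper's body presses on something with over 40 N, if the wrist force passes 120 N, or if a joint passes its speed limit or range.

## Working session

There is one attempt and no reset: what is moved stays moved. The work goes in short steps, Python scripts to look and compute and a tool call to move; the robot and the scene stay as the last step left them, time stands still between calls to the robot, and variables do not carry over. Pictures are saved under pics/ and viewed, and the job is handed in when it is done.

Besides the shell and the picture viewer there is one more tool, called after "Request:" in YAML: its name, and indented under it one key for each argument. play_rows: Moves the arm, as the interface text tells. Its arguments: {"type":"object","properties":{"moves":{"type":"array","items":{"type":"array","items":{"type":"number"}}},"grip_force":{"type":"number"}},"required":["moves"]}

```bash
mkdir -p pics; ls
python3 - <<'E'
from bench import *
import cv2
s=read_state();print(s)
for n in("scene","top","wrist"):
    im=camera(n);cv2.imwrite(f"pics/{n}0.png",im);print(n,camera_info(n))
E
```

```text
pics
{'t': 0.0, 'qpos': array([-1.15401799e+00,  1.26381776e-01, -4.06242794e-02,  1.40540487e+00,
       -3.01233683e-06,  1.57080575e+00]), 'qd': array([ 0.0005784 ,  0.00021112,  0.00101956, -0.00043426,  0.000987  ,
       -0.00031298]), 'joint_torque': array([-7.19807067e-04, -4.35915112e+01,  3.52923274e+01,  1.71753560e-02,
       -4.33761647e-05,  2.17737875e-05]), 'eef_pos': array([ 212.35900003, -479.67764045,  230.52009594]), 'tcp_rot': array([ 9.78366096e-01,  2.06879509e-01, -1.68494892e-04, -7.89521957e-04]), 'contact_force': array([ 0.50118968,  0.38716377, -0.94190761]), 'torque': array([-0.0396142 ,  0.01766186,  0.02818419]), 'width': 85.68086179228818}
scene {'fx': 428.4130008748447, 'fy': 428.4130008748447, 'cx': 257.51227264665283, 'cy': 194.80253579082495, 'R': array([[ 0.88022976,  0.47453829, -0.00299742],
       [ 0.38772914, -0.72281899, -0.57201295],
       [-0.27360864,  0.50234064, -0.82023911]]), 't': array([-482.74594281, -194.35526078, 1319.35873904])}
top {'fx': 389.89480157467557, 'fy': 389.89480157467557, 'cx': 255.4798660015616, 'cy': 188.6912618854422, 'R': array([[-0.01828295, -0.99972873, -0.01442925],
       [-0.98157647,  0.0206925 , -0.18994595],
       [ 0.190193  ,  0.01069064, -0.98168851]]), 't': array([ 21.54917537, 564.63881482, 998.79254359])}
wrist {'fx': 294.18835598750803, 'fy': 294.18835598750803, 'cx': 259.31105537797936, 'cy': 189.29391551274927, 'hand_eye': array([[-1.38303405e-03, -9.56117082e-01, -2.92981592e-01,
         7.42328718e+01],
       [ 9.99998806e-01, -1.12021899e-03, -1.06481735e-03,
        -1.07774589e+00],
       [ 6.89886513e-04, -2.92982715e-01,  9.56117489e-01,
        -1.42154128e+02],
       [ 0.00000000e+00,  0.00000000e+00,  0.00000000e+00,
         1.00000000e+00]])}
```

View pics/scene0.png

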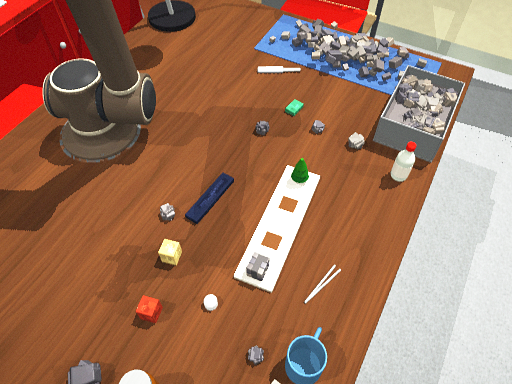

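View pics/top0.png

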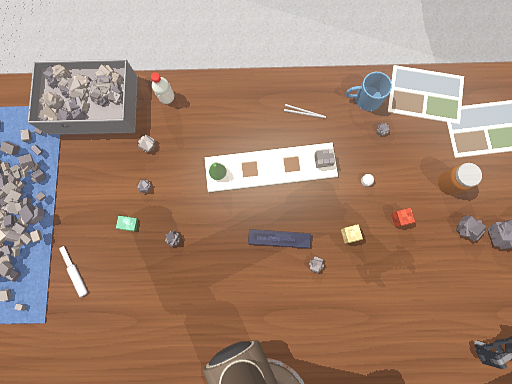

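View pics/wrist0.png

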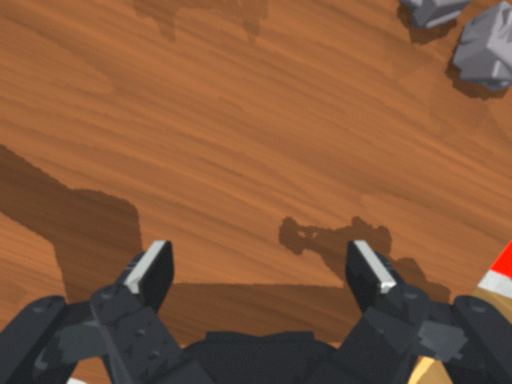

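The scene view shows the tree at (301,168) and the wall at (258,265) at opposite ends of the board. The top view shows the tree at (218,172), wall at (325,158), red block (404,217), cream (352,234), slate (280,239), step (126,223) and finial (367,180). In the top view the patches are at about (250,169) and (291,164). Next I'll measure these from both views.

```bash
cat > h.py <<'E'
import numpy as np, cv2
from scipy.spatial.transform import Rotation as Ro
from bench import *
def cam(name,s=None):
    c=camera_info(name); K=np.array([[c['fx'],0,c['cx']],[0,c['fy'],c['cy']],[0,0,1]])
    if name=='wrist':
        s=s or read_state(); H=np.array(c['hand_eye']); T=np.eye(4)
        T[:3,:3]=Ro.from_quat(s['tcp_rot']).as_matrix(); T[:3,3]=s['eef_pos']
        M=np.linalg.inv(T@H); return K,M[:3,:3],M[:3,3]
    return K,np.array(c['R']),np.array(c['t'])
def onz(C,uv,z):
    K,R,t=C; uv=np.atleast_2d(uv).astype(float)
    d=(np.linalg.inv(K)@np.c_[uv,np.ones(len(uv))].T).T@R; o=-R.T@t
    return o+d*((z-o[2])/d[:,2])[:,None]
def tri(C1,p1,C2,p2):
    P1=C1[0]@np.c_[C1[1],C1[2]];P2=C2[0]@np.c_[C2[1],C2[2]]
    X=cv2.triangulatePoints(P1,P2,np.array(p1,float).reshape(2,1),np.array(p2,float).reshape(2,1)).ravel();return X[:3]/X[3]
def proj(C,X):
    K,R,t=C; p=(K@(R@np.atleast_2d(X).T+t[:,None])).T; return p[:,:2]/p[:,2:]
HS={'red':[((0,150,60),(6,255,255)),((174,150,60),(180,255,255))],'cream':[((22,60,90),(35,255,255))],
'green':[((65,90,60),(90,255,255))],'slate':[((105,60,10),(130,255,140))],'white':[((0,0,190),(180,40,255))],
'brown':[((8,100,100),(20,220,255))]}
def blobs(im,col,roi=None,amin=30):
    hsv=cv2.cvtColor(im,cv2.COLOR_BGR2HSV); m=np.zeros(im.shape[:2],np.uint8)
    for lo,hi in HS[col]: m|=cv2.inRange(hsv,np.array(lo),np.array(hi))
    if roi: k=np.zeros_like(m); k[roi[1]:roi[3],roi[0]:roi[2]]=255; m&=k
    cs,_=cv2.findContours(m,cv2.RETR_EXTERNAL,cv2.CHAIN_APPROX_NONE)
    return sorted([c for c in cs if cv2.contourArea(c)>amin],key=lambda c:-cv2.contourArea(c)),m
E
python3 - <<'E'
from h import *
for n,(x0,y0,x1,y1) in dict(top=(100,130,430,260),scene=(110,90,360,330)).items():
    im=cv2.imread(f"pics/{n}0.png"); c=im[y0:y1,x0:x1]
    f=min(800/(x1-x0),600/(y1-y0)); cv2.imwrite(f"pics/{n}0z.png",cv2.resize(c,None,fx=f,fy=f,interpolation=cv2.INTER_CUBIC)); print(f)
    for col in HS:
        b,_=blobs(im,col,(x0,y0,x1,y1)); print(n,col,[(tuple(np.round(cv2.minAreaRect(q)[0],1)),np.round(cv2.minAreaRect(q)[1],1),cv2.contourArea(q)) for q in b[:4]])
E
```

```text
2.4242424242424243
top red [((np.float64(402.6), np.float64(217.2)), array([15.3, 20.9]), 275.5)]
top cream [((np.float64(356.9), np.float64(233.0)), array([ 8.5, 15.8]), 37.5), ((np.float64(348.1), np.float64(232.5)), array([10.7, 12.6]), 37.0)]
top green []
top slate []
top white [((np.float64(270.4), np.float64(166.8)), array([ 34.9, 130.9]), 4056.0), ((np.float64(145.6), np.float64(141.8)), array([14.3, 12.5]), 121.0), ((np.float64(367.0), np.float64(179.5)), array([10.6, 12. ]), 95.5)]
top brown [((np.float64(264.5), np.float64(194.5)), array([129., 329.]), 33722.5)]
2.5
scene red [((np.float64(148.7), np.float64(308.7)), array([24. , 23.7]), 473.5)]
scene cream [((np.float64(171.3), np.float64(256.0)), array([18.2, 22.5]), 123.5), ((np.float64(169.5), np.float64(243.0)), array([16.7,  7.4]), 41.0)]
scene green [((np.float64(293.5), np.float64(107.0)), array([11.5, 17.1]), 151.0)]
scene slate [((np.float64(209.1), np.float64(197.5)), array([15. , 59.7]), 797.5)]
scene white [((np.float64(276.8), np.float64(225.9)), array([ 41.6, 126.8]), 4449.5), ((np.float64(320.8), np.float64(283.8)), array([ 7.8, 48.1]), 154.0), ((np.float64(210.5), np.float64(301.5)), array([15., 13.]), 151.5), ((np.float64(355.0), np.float64(137.5)), array([ 9.2, 10.6]), 70.5)]
scene brown [((np.float64(234.5), np.float64(209.5)), array([249., 239.]), 55660.0)]
```

View pics/top0z.png

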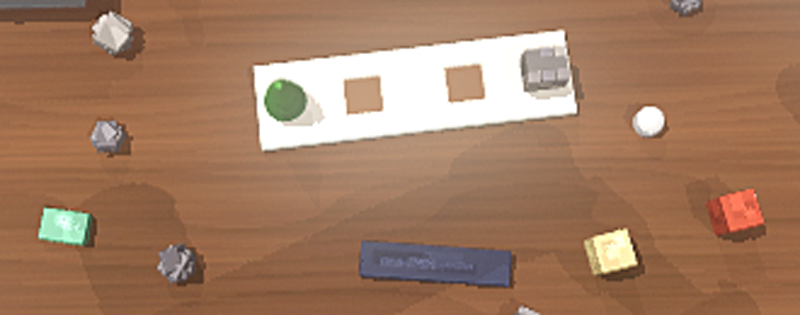

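View pics/scene0z.png

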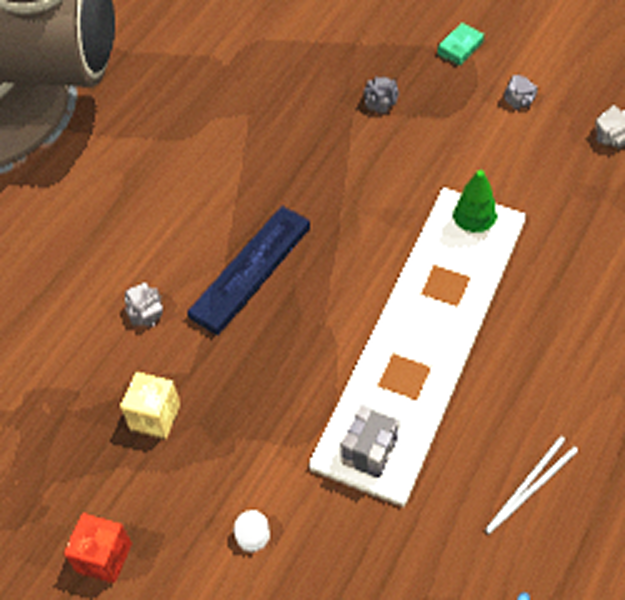

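Run:
```python
from h import *
T=cam('top');S=cam('scene')
pts={'patch_tree':((363,95),(446,286)),'patch_wall':((464.5,83),(404,377)),
'bc_nearTree_lo':((262,150),(445,189)),'bc_tree_hi':((254,66),(524,214)),'bc_wall_hi':((565,31),(405,502)),'bc_wall_lo':((577,113),(311,467)),
'red_top':((734,210),(100,530)),'cream_top':((609,250),(152,391)),'slate_top':((436,261),(248,268)),'step_top':((64,224),(461,42)),'finial':((650,120),(252,527)),'tree_base':((288,102),(474,222)),'wall_top':((545,67),(371,428))}
for k,(a,b) in pts.items():
    a=np.array(a)/2.4242+[100,130];b=np.array(b)/2.5+[110,90]
    X=tri(T,a,S,b); print(k,np.round(X,0), 'reproj',np.round(proj(T,X)[0]-a,1),np.round(proj(S,X)[0]-b,1), 'top z',np.round(onz(T,a,12 if k[0] in'bp' else 50)[0],0))
```

```text
patch_tree [630.  26.  10.] reproj [0.2 0.2] [ 0.3 -0.1] top z [630.  26.  12.]
patch_wall [641. -94.  10.] reproj [0.3 0.4] [ 0.4 -0.1] top z [642. -93.  12.]
bc_nearTree_lo [568. 146.   8.] reproj [-0.2 -0.3] [-0.3  0.1] top z [567. 144.  12.]
bc_tree_hi [666. 153.  14.] reproj [0.4 0.5] [ 0.5 -0.2] top z [668. 154.  12.]
bc_wall_hi [ 703. -214.   11.] reproj [-0. -0.] [-0.  0.] top z [ 703. -214.   12.]
bc_wall_lo [ 605. -223.    5.] reproj [-0.1 -0.1] [-0.2  0. ] top z [ 603. -222.   12.]
red_top [ 482. -380.   49.] reproj [0.1 0.1] [ 0.2 -0. ] top z [ 482. -380.   50.]
cream_top [ 441. -242.   46.] reproj [0.2 0.2] [ 0.2 -0. ] top z [ 441. -240.   50.]
slate_top [433. -56.  13.] reproj [0.8 0.9] [ 1.  -0.2] top z [432. -52.  50.]
step_top [484. 370.  11.] reproj [0.4 0.5] [ 0.5 -0.2] top z [481. 358.  50.]
finial [ 591. -305.   18.] reproj [0.2 0.2] [ 0.2 -0. ] top z [ 585. -296.   50.]
tree_base [621. 113.  17.] reproj [0.2 0.3] [ 0.3 -0.1] top z [614. 110.  50.]
wall_top [ 648. -180.   54.] reproj [-0.1 -0.1] [-0.2  0. ] top z [ 649. -182.   50.]
```

Both views agree to a few mm: board top z≈10, block tops z≈48, step and slate tops z≈12. Next I'll write a planning helper and fly to a hover over the red block.

```bash
cat > plan.py <<'E'
import sys
from h import *
def psi_of(s):
    M=Ro.from_quat(s['tcp_rot']).as_matrix(); return np.arctan2(M[1,0],M[0,0])
def plan(target,psi,n,g,start=None):
    s=read_state(); p=np.array(s['eef_pos']) if start is None else np.array(start[:3]); a=psi_of(s) if start is None else start[3]
    t=np.array(target,float); d=(t-p)/n; da=(psi-a)/n
    out=[]
    for i in range(n):
        x=np.array([np.cos(a),np.sin(a),0]); y=np.array([np.sin(a),-np.cos(a),0])
        r=[d@x/25,d@y/25,-d[2]/25,0,0,-da/.12]
        out.append([round(v,2)+0 for v in r]+[g]); a+=da
    print('from',np.round(p,1),round(psi_of(s),3),'F',np.round(s['contact_force'],1),'w',round(s['width'],1),'t',s['t'])
    for i in range(0,n,5): print(out[i:i+5])
if __name__=='__main__':
    a=[float(v) for v in sys.argv[1:]]; plan(a[:3],a[3],int(a[4]),a[5])
E
python3 plan.py 482 -380 160 1.69 11 85; python3 -c "
from h import *
print(Ro.from_quat(read_state()['tcp_rot']).as_matrix().round(4))"
```

```text
from [ 212.4 -479.8  230.7] 0.417 F [-0.8  0.5 -0.4] w 85.3 t 0.15
[[np.float64(1.04), np.float64(0.07), np.float64(0.26), 0, 0, np.float64(-0.96), 85.0], [np.float64(1.03), np.float64(0.19), np.float64(0.26), 0, 0, np.float64(-0.96), 85.0], [np.float64(1.0), np.float64(0.3), np.float64(0.26), 0, 0, np.float64(-0.96), 85.0], [np.float64(0.96), np.float64(0.42), np.float64(0.26), 0, 0, np.float64(-0.96), 85.0], [np.float64(0.9), np.float64(0.52), np.float64(0.26), 0, 0, np.float64(-0.96), 85.0]]
[[np.float64(0.84), np.float64(0.63), np.float64(0.26), 0, 0, np.float64(-0.96), 85.0], [np.float64(0.76), np.float64(0.72), np.float64(0.26), 0, 0, np.float64(-0.96), 85.0], [np.float64(0.67), np.float64(0.8), np.float64(0.26), 0, 0, np.float64(-0.96), 85.0], [np.float64(0.58), np.float64(0.87), np.float64(0.26), 0, 0, np.float64(-0.96), 85.0], [np.float64(0.47), np.float64(0.93), np.float64(0.26), 0, 0, np.float64(-0.96), 85.0]]
[[np.float64(0.36), np.float64(0.98), np.float64(0.26), 0, 0, np.float64(-0.96), 85.0]]
[[ 9.144e-01  4.048e-01 -5.000e-04]
 [ 4.048e-01 -9.144e-01  1.100e-03]
 [ 0.000e+00 -1.200e-03 -1.000e+00]]
```

Request:
play_rows:
  moves:
    - [1,0.07,0.26,0,0,-0.96,85]
    - [1,0.19,0.26,0,0,-0.96,85]
    - [1,0.3,0.26,0,0,-0.96,85]
    - [0.96,0.42,0.26,0,0,-0.96,85]
    - [0.9,0.52,0.26,0,0,-0.96,85]

```text
t: 0.78
eef_pos: [334.2, -435.4, 198.2]
tcp_rot: [0.878, 0.478, -0.0, -0.0]
contact_force: [-0.9, 0.2, -0.7]
width: 85.2
```

Request:
play_rows:
  moves:
    - [0.84,0.63,0.26,0,0,-0.96,85]
    - [0.76,0.72,0.26,0,0,-0.96,85]
    - [0.67,0.8,0.26,0,0,-0.96,85]
    - [0.58,0.87,0.26,0,0,-0.96,85]
    - [0.47,0.93,0.26,0,0,-0.96,85]

```text
t: 1.4
eef_pos: [456.9, -390.5, 165.7]
tcp_rot: [0.706, 0.708, -0.0, -0.0]
contact_force: [-0.8, -0.6, 0.5]
width: 85.3
```

Request:
play_rows:
  moves:
    - [0.36,0.98,0.26,0,0,-0.96,85]
    - [0,0,0,0,0,0,85]
    - [0,0,0,0,0,0,85]

```text
t: 1.78
eef_pos: [480.3, -382.0, 159.6]
tcp_rot: [0.666, 0.746, -0.0, -0.0]
contact_force: [0.3, 0.3, -0.6]
width: 85.0
```

```bash
sed -i 's/round(v,2)+0 for v in r/float(round(v,2))+0.0 for v in r/' plan.py
cat > look.py <<'E'
import sys
from h import *
from plan import psi_of
s=read_state(); im=camera('wrist'); n=sys.argv[1]
cv2.imwrite(f'pics/{n}.png',im); np.savez(f'pics/{n}.npz',**{k:s[k] for k in('tcp_rot','eef_pos')})
print(np.round(s['eef_pos'],1),round(psi_of(s),4),'w',round(s['width'],1),'t',s['t'],'F',np.round(s['contact_force'],1))
E
python3 look.py w1
```

```text
[ 480.3 -382.   159.6] 1.6828 w 85.0 t 1.775 F [ 0.3  0.3 -0.6]
```

View pics/w1.png

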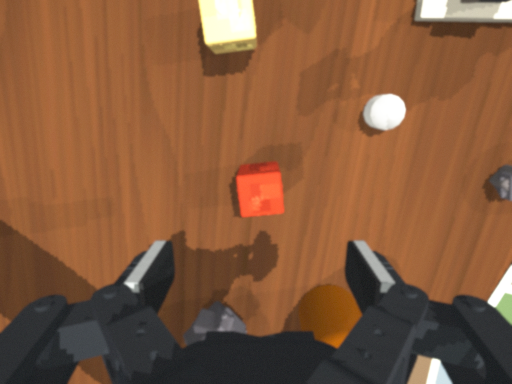

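The red block's top face is near (262,190), with its darker side strip above it at row ~168. The finial is at (385,112) and the cream block at (228,20). I'll extract the red corners.

Run:
```python
from h import *
im=cv2.imread('pics/w1.png'); C=cam('wrist',dict(np.load('pics/w1.npz')))
b,m=blobs(im,'red',(180,120,330,240)); c=b[0]; print(cv2.minAreaRect(c))
hsv=cv2.cvtColor(im,cv2.COLOR_BGR2HSV); x,y,w,h=cv2.boundingRect(c)
print(x,y,w,h); print(hsv[y-2:y+h+2:2,262,2], hsv[190,x-3:x+w+3:2,2])
cv2.imwrite('pics/w1z.png',cv2.resize(im[150:230,220:300],None,fx=7,fy=7,interpolation=cv2.INTER_NEAREST))
```

```text
((259.10772705078125, 188.86154174804688), (52.09458923339844, 45.39670944213867), 82.87498474121094)
235 162 49 55
[133 139 137 167 196 201 193 248 254 254 254 253 254 255 255 255 255 255
 255 255 253 244 246 242 239 242 252 241 163 156] [ 92  90 142 237 253 254 254 254 254 252 248 248 248 249 254 255 255 255
 255 255 255 255 255 255 254 213 145 148]
```

View pics/w1z.png

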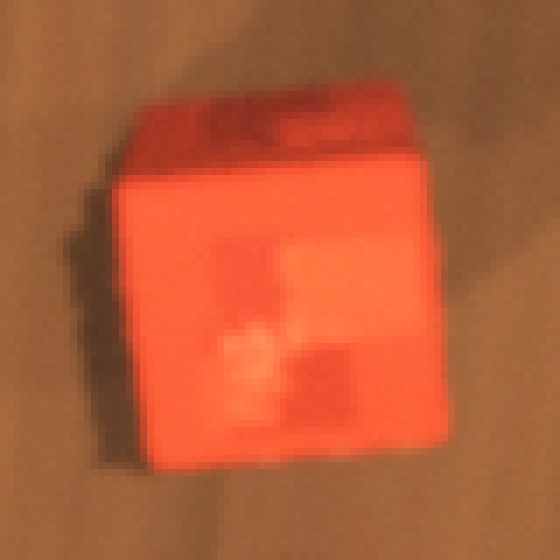

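```bash
cat > face.py <<'E'
from h import *
def face(n,z,lo,hi,roi,vmin):
    im=cv2.imread(f'pics/{n}.png'); C=cam('wrist',dict(np.load(f'pics/{n}.npz')))
    hsv=cv2.cvtColor(im,cv2.COLOR_BGR2HSV)
    m=cv2.inRange(hsv,np.array(lo),np.array(hi))&((hsv[...,2]>=vmin)*255).astype(np.uint8)
    if lo[0]==0 and hi[0]<20: m|=cv2.inRange(hsv,np.array((172,lo[1],max(vmin,lo[2]))),np.array((180,255,255)))
    k=np.zeros_like(m);x0,y0,x1,y1=roi;k[y0:y1,x0:x1]=255;m&=k
    m=cv2.morphologyEx(m,cv2.MORPH_CLOSE,np.ones((5,5)));m=cv2.morphologyEx(m,cv2.MORPH_OPEN,np.ones((5,5)))
    cs,_=cv2.findContours(m,cv2.RETR_EXTERNAL,cv2.CHAIN_APPROX_NONE); c=max(cs,key=cv2.contourArea)
    W=onz(C,c[:,0,:],z)[:,:2].astype(np.float32)
    r=cv2.minAreaRect(W); print(n,'rect world c',np.round(r[0],1),'size',np.round(r[1],1),'ang',round(r[2],1),'rad',round(np.deg2rad(r[2]),3),'px',cv2.minAreaRect(c)[0],'corners',np.round(cv2.boxPoints(r),0).tolist())
    return C,c,r
E
python3 - <<'E'
from face import *
C,c,r=face('w1',50,(0,120,60),(12,255,255),(210,140,310,240),225)
# height by two views: top-face centre in wrist and top cams
T=cam('top'); im=cv2.imread('pics/top0.png')
p=proj(C,[*r[0],50])[0]
print(tri(C,p,T,np.array((734,210))/2.4242+[100,130]))
# finial, cream
C,c,r=face('w1',20,(0,0,175),(180,60,255),(345,80,425,145),175)
E
```

```text
w1 rect world c [ 480.8 -388.1] size [39.2 39.3] ang 12.2 rad 0.214 px (260.1534729003906, 194.03466796875) corners [[458.0, -373.0], [466.0, -411.0], [504.0, -403.0], [496.0, -365.0]]
[ 484.63949728 -395.30705671   13.99283281]
w1 rect world c [ 587.6 -305. ] size [37.2 31.4] ang 6.3 rad 0.111 px (385.0, 111.5) corners [[567.0, -291.0], [571.0, -323.0], [608.0, -319.0], [604.0, -287.0]]
```

```bash
python3 plan.py 481 -388 105 1.785 3 85
```

```text
from [ 480.1 -382.2  159.9] 1.682 F [-0.8  0.2  0.4] w 85.0 t 1.825
[[-0.08, 0.0, 0.73, 0.0, 0.0, -0.28, 85.0], [-0.08, 0.0, 0.73, 0.0, 0.0, -0.28, 85.0], [-0.08, 0.0, 0.73, 0.0, 0.0, -0.28, 85.0]]
```

Request:
play_rows:
  moves:
    - [-0.08,0.0,0.73,0.0,0.0,-0.28,85.0]
    - [-0.08,0.0,0.73,0.0,0.0,-0.28,85.0]
    - [-0.08,0.0,0.73,0.0,0.0,-0.28,85.0]
    - [0,0,0,0,0,0,85]

```text
t: 2.33
eef_pos: [480.4, -387.4, 102.9]
tcp_rot: [0.628, 0.778, 0.0, -0.002]
contact_force: [0.1, -0.3, -0.0]
width: 84.7
```

```bash
python3 look.py w2;  python3 - <<'E'
from face import *
C1,c1,r1=face('w1',50,(0,120,60),(12,255,255),(210,140,310,240),225)
C2,c2,r2=face('w2',50,(0,120,60),(12,255,255),(160,80,400,300),225)
b1=cv2.boxPoints(cv2.minAreaRect(c1));b2=cv2.boxPoints(cv2.minAreaRect(c2))
for p in b1:
    q=b2[np.argmin(np.linalg.norm(b2-cv2.perspectiveTransform(p.reshape(1,1,2),np.eye(3))[0,0],axis=1))]
    pass
def corners(r,C): return proj(C,np.c_[cv2.boxPoints(r),np.full(4,50)])
k1=corners(r1,C1);k2=corners(r2,C2)
o=lambda r:sorted(range(4),key=lambda i:np.arctan2(*(cv2.boxPoints(r)[i]-r[0])))
for i,j in zip(o(r1),o(r2)): print(np.round(tri(C1,k1[i],C2,k2[j]),1))
E
```

```text
[ 480.4 -387.4  102.9] 1.7843 w 84.7 t 2.325 F [ 0.1 -0.3 -0. ]
w1 rect world c [ 480.9 -388. ] size [39.2 39.3] ang 12.2 rad 0.214 px (260.1534729003906, 194.03466796875) corners [[458.0, -373.0], [466.0, -411.0], [504.0, -403.0], [496.0, -365.0]]
w2 rect world c [ 480.8 -388.2] size [38.9 38.7] ang 12.3 rad 0.214 px (260.5, 211.5) corners [[458.0, -373.0], [466.0, -411.0], [504.0, -403.0], [496.0, -365.0]]
[ 465.9 -412.4   47.5]
[ 458.  -370.9   58.1]
[ 495.8 -365.    49.6]
[ 504.7 -404.5   46.3]
```

View pics/w2.png

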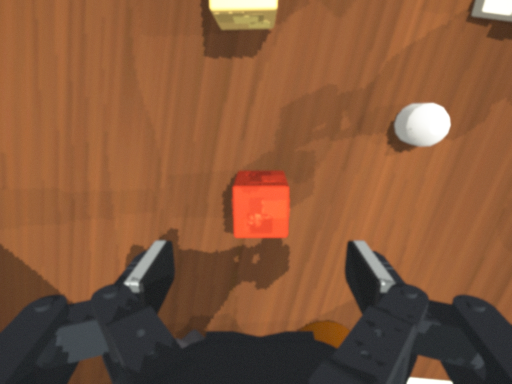

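Two wrist positions put the red top at z≈50 (mean of corners) and its centre at (480.8,-388.1), yaw 0.214. Now I'll descend and grip.

Request:
play_rows:
  moves:
    - [-0.03,0,0.94,0,0,0,85]
    - [0,0,0.94,0,0,0,85]
    - [0,0,0.94,0,0,0,85]
    - [0,0,0.9,0,0,0,85]
  grip_force: 40

```text
t: 2.88
eef_pos: [482.3, -389.0, 12.2]
tcp_rot: [0.628, 0.778, 0.0, 0.001]
contact_force: [0.1, 0.7, 0.3]
width: 84.9
```

Request:
play_rows:
  moves:
    - [0,0,0,0,0,0,30]
    - [0,0,0,0,0,0,30]
    - [0,0,0,0,0,0,30]
    - [0,0,0,0,0,0,30]

```text
t: 3.38
eef_pos: [482.7, -389.4, 13.8]
tcp_rot: [0.628, 0.779, -0.0, 0.001]
contact_force: [0.2, 0.5, 7.0]
width: 39.3
```

```bash
python3 -c "
from plan import *
plan([482.5,-389,85],1.784,3,30)
plan([634,-80,160],1.662,13,30,start=[482.5,-389,85,1.784])"
```

```text
from [ 482.7 -389.4   13.8] 1.785 F [0.2 0.5 7. ] w 39.3 t 3.375
[[0.01, 0.0, -0.95, 0.0, 0.0, 0.0, 30], [0.01, 0.0, -0.95, 0.0, 0.0, 0.0, 30], [0.01, 0.0, -0.95, 0.0, 0.0, 0.0, 30]]
from [ 482.5 -389.    85. ] 1.785 F [0.2 0.5 7. ] w 39.3 t 3.375
[[0.83, 0.66, -0.23, 0.0, 0.0, 0.08, 30], [0.84, 0.65, -0.23, 0.0, 0.0, 0.08, 30], [0.84, 0.64, -0.23, 0.0, 0.0, 0.08, 30], [0.85, 0.63, -0.23, 0.0, 0.0, 0.08, 30], [0.85, 0.63, -0.23, 0.0, 0.0, 0.08, 30]]
[[0.86, 0.62, -0.23, 0.0, 0.0, 0.08, 30], [0.87, 0.61, -0.23, 0.0, 0.0, 0.08, 30], [0.87, 0.6, -0.23, 0.0, 0.0, 0.08, 30], [0.88, 0.59, -0.23, 0.0, 0.0, 0.08, 30], [0.88, 0.58, -0.23, 0.0, 0.0, 0.08, 30]]
[[0.89, 0.58, -0.23, 0.0, 0.0, 0.08, 30], [0.89, 0.57, -0.23, 0.0, 0.0, 0.08, 30], [0.9, 0.56, -0.23, 0.0, 0.0, 0.08, 30]]
```

Request:
play_rows:
  moves:
    - [0,0,-0.5,0,0,0,30]
    - [0,0,-0.95,0,0,0,30]
    - [0,0,-0.95,0,0,0,30]
    - [0,0,-0.5,0,0,0,30]

```text
t: 3.88
eef_pos: [482.2, -389.0, 86.4]
tcp_rot: [0.628, 0.779, 0.0, 0.001]
contact_force: [0.6, -0.4, -2.3]
width: 39.4
```

Request:
play_rows:
  moves:
    - [0.83,0.66,-0.23,0.0,0.0,0.08,30]
    - [0.84,0.65,-0.23,0.0,0.0,0.08,30]
    - [0.84,0.64,-0.23,0.0,0.0,0.08,30]
    - [0.85,0.63,-0.23,0.0,0.0,0.08,30]
    - [0.85,0.63,-0.23,0.0,0.0,0.08,30]

```text
t: 4.5
eef_pos: [540.1, -268.9, 113.2]
tcp_rot: [0.646, 0.763, -0.0, -0.0]
contact_force: [-0.7, 0.3, -2.0]
width: 39.5
```

Request:
play_rows:
  moves:
    - [0.86,0.62,-0.23,0.0,0.0,0.08,30]
    - [0.87,0.61,-0.23,0.0,0.0,0.08,30]
    - [0.87,0.6,-0.23,0.0,0.0,0.08,30]
    - [0.88,0.59,-0.23,0.0,0.0,0.08,30]
    - [0.88,0.58,-0.23,0.0,0.0,0.08,30]

```text
t: 5.12
eef_pos: [598.4, -150.1, 141.9]
tcp_rot: [0.664, 0.747, -0.0, -0.0]
contact_force: [-0.5, -0.8, -0.6]
width: 39.5
```

Request:
play_rows:
  moves:
    - [0.89,0.58,-0.23,0.0,0.0,0.08,30]
    - [0.89,0.57,-0.23,0.0,0.0,0.08,30]
    - [0.9,0.56,-0.23,0.0,0.0,0.08,30]
    - [0,0,0,0,0,0,30]
    - [0,0,0,0,0,0,30]

```text
t: 5.75
eef_pos: [633.2, -80.0, 158.9]
tcp_rot: [0.675, 0.738, -0.0, -0.0]
contact_force: [-0.5, -0.0, -2.1]
width: 39.8
```

```bash
python3 look.py w3
```

```text
[633.2 -80.  158.9] 1.6602 w 39.8 t 5.75 F [-0.5 -0.  -2.1]
```

View pics/w3.png

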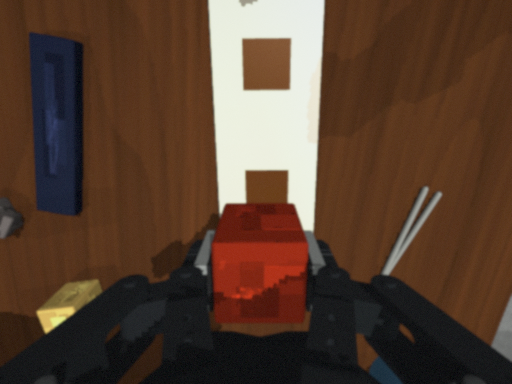

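The tree patch is fully visible at about (267,64), the wall patch is partly hidden at (267,185), and the red block sits square in the jaws. I'll extract the patch and the board edges.

Run:
```python
from face import *
C,c,r=face('w3',12,(4,80,40),(25,255,200),(235,25,300,100),40)
im=cv2.imread('pics/w3.png'); g=cv2.cvtColor(im,cv2.COLOR_BGR2HSV)
w=(g[...,1]<60)&(g[...,2]>150)
L=[];Rr=[]
for y in range(15,190,5):
    xs=np.where(w[y,190:350])[0]+190
    L.append((xs[0]-.5,y));Rr.append((xs[-1]+.5,y))
for e in(L,Rr):
    W=onz(C,np.array(e),12)[:,:2].astype(np.float32); vx,vy,x0,y0=cv2.fitLine(W,cv2.DIST_HUBER,0,.01,.01).ravel()
    if vy<0: vx,vy=-vx,-vy
    print('dir',vx,vy,'ang',np.arctan2(-vx,vy),'x at y=26',x0+vx/vy*(26-y0),'x at -34',x0+vx/vy*(-34-y0))
# wall patch visible edges
hs=g[165:205,230:305]
print(np.where(w[160,235:300])[0].size, [ (y,int((~w[y,225:310]).sum())) for y in range(160,205,4)])
col=[y for y in range(100,205) if not w[y,267]];print(col[:3])
T=cam('top')
print(tri(C,proj(C,[*r[0],12])[0],T,np.array((363,95))/2.4242+[100,130]))
```

```text
w3 rect world c [628.9  25.9] size [42.4 42.1] ang 5.0 rad 0.088 px (266.0, 64.0) corners [[606.0, 45.0], [610.0, 3.0], [652.0, 7.0], [648.0, 49.0]]
dir -0.094465174 0.99552816 ang 0.09460624 x at y=26 578.4796 x at -34 584.173
dir -0.0984454 0.99514246 ang 0.09860512 x at y=26 679.02637 x at -34 684.9619
65 [(160, 0), (164, 0), (168, 0), (172, 43), (176, 43), (180, 42), (184, 42), (188, 42), (192, 42), (196, 42), (200, 42), (204, 68)]
[171, 172, 173]
[629.04233097  25.86789854  15.08489232]
```

```bash
python3 -c "
from plan import *
plan([629,26,100],1.663,5,30)
plan([629,26,29],1.663,4,30,start=[629,26,100,1.663])"
```

```text
from [633.1 -80.3 158.9] 1.66 F [-0.1 -0.2 -1.3] w 39.3 t 5.8
[[0.85, 0.04, 0.47, 0.0, 0.0, -0.01, 30], [0.85, 0.04, 0.47, 0.0, 0.0, -0.01, 30], [0.85, 0.04, 0.47, 0.0, 0.0, -0.01, 30], [0.85, 0.04, 0.47, 0.0, 0.0, -0.01, 30], [0.85, 0.04, 0.47, 0.0, 0.0, -0.01, 30]]
from [629  26 100] 1.66 F [-0.1 -0.2 -1.3] w 39.3 t 5.8
[[0.0, 0.0, 0.71, 0.0, 0.0, 0.0, 30], [0.0, 0.0, 0.71, 0.0, 0.0, 0.0, 30], [0.0, 0.0, 0.71, 0.0, 0.0, 0.0, 30], [0.0, 0.0, 0.71, 0.0, 0.0, 0.0, 30]]
```

Request:
play_rows:
  moves:
    - [0.85,0.04,0.47,0,0,0,30]
    - [0.85,0.04,0.47,0,0,0,30]
    - [0.85,0.04,0.47,0,0,0,30]
    - [0.85,0.04,0.47,0,0,0,30]
    - [0.85,0.04,0.47,0,0,0,30]

```text
t: 6.42
eef_pos: [628.9, 28.3, 99.6]
tcp_rot: [0.675, 0.738, -0.0, -0.0]
contact_force: [0.1, 1.0, -2.1]
width: 39.6
```

Request:
play_rows:
  moves:
    - [0,0,0.7,0,0,0,30]
    - [0,0,0.7,0,0,0,30]
    - [0,0,0.7,0,0,0,30]
    - [0,0,0.5,0,0,0,30]
    - [0,0,0,0,0,0,30]

```text
t: 7.05
eef_pos: [628.3, 26.0, 34.1]
tcp_rot: [0.675, 0.738, -0.001, -0.001]
contact_force: [1.2, 0.2, -1.7]
width: 39.9
```

Request:
play_rows:
  moves:
    - [0,0,0.14,0,0,0,30]
    - [0,0,0.1,0,0,0,30]
    - [0,0,0,0,0,0,30]

```text
t: 7.42
eef_pos: [629.3, 26.5, 29.7]
tcp_rot: [0.675, 0.738, 0.0, 0.0]
contact_force: [-0.0, 0.3, -2.4]
width: 39.5
```

Request:
play_rows:
  moves:
    - [0,0,0.06,0,0,0,30]
    - [0,0,0.06,0,0,0,30]
    - [0,0,0,0,0,0,30]

```text
t: 7.8
eef_pos: [629.1, 26.5, 26.4]
tcp_rot: [0.675, 0.738, -0.0, -0.0]
contact_force: [-0.1, -0.2, -1.9]
width: 39.5
```

Request:
play_rows:
  moves:
    - [0,0,0.04,0,0,0,30]
    - [0,0,0.04,0,0,0,30]
    - [0,0,0,0,0,0,30]

```text
t: 8.18
eef_pos: [629.3, 26.5, 25.8]
tcp_rot: [0.675, 0.738, 0.0, 0.0]
contact_force: [-3.5, 0.3, 5.9]
width: 39.7
```

Request:
play_rows:
  moves:
    - [0,0,-0.03,0,0,0,44]
    - [0,0,0,0,0,0,60]
    - [0,0,0,0,0,0,75]
    - [0,0,-0.6,0,0,0,75]
    - [0,0,-1,0,0,0,75]

```text
t: 8.8
eef_pos: [628.6, 26.5, 65.6]
tcp_rot: [0.675, 0.738, -0.001, -0.001]
contact_force: [-0.0, -0.0, 0.8]
width: 74.8
```

```bash
python3 -c "
from plan import *
plan([629,26,120],1.663,3,80)
plan([445,-245,150],1.73,12,85,start=[629,26,120,1.663])"
```

```text
from [628.6  26.5  65.6] 1.66 F [-0.  -0.   0.8] w 74.8 t 8.8
[[-0.01, 0.0, -0.72, 0.0, 0.0, -0.01, 80], [-0.01, 0.0, -0.72, 0.0, 0.0, -0.01, 80], [-0.01, 0.0, -0.72, 0.0, 0.0, -0.01, 80]]
from [629  26 120] 1.66 F [-0.  -0.   0.8] w 74.8 t 8.8
[[-0.84, -0.69, -0.1, 0.0, 0.0, -0.05, 85], [-0.84, -0.7, -0.1, 0.0, 0.0, -0.05, 85], [-0.84, -0.7, -0.1, 0.0, 0.0, -0.05, 85], [-0.83, -0.71, -0.1, 0.0, 0.0, -0.05, 85], [-0.83, -0.71, -0.1, 0.0, 0.0, -0.05, 85]]
[[-0.82, -0.72, -0.1, 0.0, 0.0, -0.05, 85], [-0.82, -0.72, -0.1, 0.0, 0.0, -0.05, 85], [-0.82, -0.73, -0.1, 0.0, 0.0, -0.05, 85], [-0.81, -0.73, -0.1, 0.0, 0.0, -0.05, 85], [-0.81, -0.74, -0.1, 0.0, 0.0, -0.05, 85]]
[[-0.8, -0.74, -0.1, 0.0, 0.0, -0.05, 85], [-0.8, -0.74, -0.1, 0.0, 0.0, -0.05, 85]]
```

Request:
play_rows:
  moves:
    - [0,0,-0.8,0,0,0,80]
    - [0,0,-1,0,0,0,80]
    - [0,0,-0.5,0,0,0,80]

```text
t: 9.18
eef_pos: [630.0, 26.5, 125.3]
tcp_rot: [0.675, 0.738, 0.001, 0.001]
contact_force: [0.8, 0.2, -0.5]
width: 79.8
```

Request:
play_rows:
  moves:
    - [-0.84,-0.69,-0.1,0.0,0.0,-0.05,85]
    - [-0.84,-0.7,-0.1,0.0,0.0,-0.05,85]
    - [-0.84,-0.7,-0.1,0.0,0.0,-0.05,85]
    - [-0.83,-0.71,-0.1,0.0,0.0,-0.05,85]
    - [-0.83,-0.71,-0.1,0.0,0.0,-0.05,85]

```text
t: 9.8
eef_pos: [551.8, -87.0, 135.5]
tcp_rot: [0.664, 0.748, -0.0, -0.0]
contact_force: [1.0, -0.1, 0.4]
width: 84.9
```

Request:
play_rows:
  moves:
    - [-0.82,-0.72,-0.1,0.0,0.0,-0.05,85]
    - [-0.82,-0.72,-0.1,0.0,0.0,-0.05,85]
    - [-0.82,-0.73,-0.1,0.0,0.0,-0.05,85]
    - [-0.81,-0.73,-0.1,0.0,0.0,-0.05,85]
    - [-0.81,-0.74,-0.1,0.0,0.0,-0.05,85]

```text
t: 10.42
eef_pos: [474.9, -200.0, 148.1]
tcp_rot: [0.652, 0.758, -0.0, 0.0]
contact_force: [-0.3, -0.1, 0.7]
width: 85.1
```

Request:
play_rows:
  moves:
    - [-0.8,-0.74,-0.1,0.0,0.0,-0.05,85]
    - [-0.8,-0.74,-0.1,0.0,0.0,-0.05,85]
    - [0,0,0,0,0,0,85]
    - [0,0,0,0,0,0,85]

```text
t: 10.92
eef_pos: [445.2, -244.3, 152.8]
tcp_rot: [0.648, 0.762, 0.0, 0.0]
contact_force: [-0.4, -0.4, -0.7]
width: 85.1
```

```bash
python3 look.py w4
```

```text
[ 445.2 -244.3  152.8] 1.7318 w 85.1 t 10.925 F [-0.4 -0.4 -0.7]
```

View pics/w4.png

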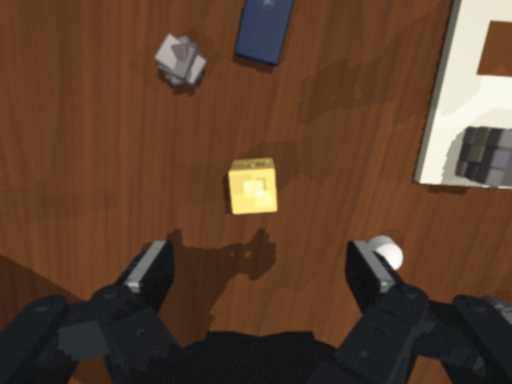

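The cream block's top face is at about (253,190), with a darker side strip above it at row ~163.

```bash
python3 - <<'E'
from face import *
im=cv2.imread('pics/w4.png');h=cv2.cvtColor(im,cv2.COLOR_BGR2HSV)
print(h[154:218:3,240].tolist())
for v in(170,190,205):C,c,r=face('w4',50,(15,60,60),(35,255,255),(210,140,300,230),v)
E
python3 plan.py 442 -246 100 1.755 3 85
```

```text
[[12, 167, 101], [12, 162, 93], [20, 140, 135], [22, 138, 151], [22, 133, 138], [21, 139, 178], [26, 117, 249], [25, 123, 244], [24, 124, 243], [24, 124, 244], [24, 128, 244], [24, 129, 244], [25, 125, 244], [25, 124, 247], [26, 113, 251], [27, 112, 251], [26, 113, 251], [26, 112, 251], [26, 114, 251], [26, 116, 250], [18, 139, 138], [14, 177, 95]]
w4 rect world c [ 438.9 -245.8] size [40.2 40.8] ang 13.0 rad 0.227 px (252.79469299316406, 190.27279663085938) corners [[415.0, -230.0], [424.0, -270.0], [463.0, -261.0], [454.0, -221.0]]
w4 rect world c [ 439.  -245.9] size [39.4 40. ] ang 13.0 rad 0.226 px (252.6790008544922, 190.36383056640625) corners [[415.0, -231.0], [424.0, -270.0], [463.0, -261.0], [454.0, -222.0]]
w4 rect world c [ 439.1 -246. ] size [39.1 39.5] ang 13.0 rad 0.227 px (252.80828857421875, 190.52850341796875) corners [[416.0, -231.0], [424.0, -270.0], [463.0, -261.0], [454.0, -222.0]]
from [ 445.3 -244.1  152.8] 1.732 F [0.6 0.7 1.5] w 84.8 t 10.975
[[-0.02, -0.05, 0.7, 0.0, 0.0, -0.06, 85.0], [-0.02, -0.05, 0.7, 0.0, 0.0, -0.06, 85.0], [-0.02, -0.05, 0.7, 0.0, 0.0, -0.06, 85.0]]
```

```bash
python3 plan.py 439 -246 13 1.798 6 85
```

```text
from [ 445.3 -244.1  152.8] 1.732 F [0.6 0.7 1.5] w 84.8 t 10.975
[[-0.01, -0.04, 0.93, 0.0, 0.0, -0.09, 85.0], [-0.01, -0.04, 0.93, 0.0, 0.0, -0.09, 85.0], [-0.01, -0.04, 0.93, 0.0, 0.0, -0.09, 85.0], [0.0, -0.04, 0.93, 0.0, 0.0, -0.09, 85.0], [0.0, -0.04, 0.93, 0.0, 0.0, -0.09, 85.0]]
[[0.0, -0.04, 0.93, 0.0, 0.0, -0.09, 85.0]]
```

Request:
play_rows:
  moves:
    - [-0.02,-0.09,0.85,0,0,-0.18,85]
    - [-0.01,-0.08,0.93,0,0,-0.18,85]
    - [0,-0.08,0.93,0,0,-0.18,85]
    - [0,0,0.93,0,0,0,85]
    - [0,0,0.93,0,0,0,85]

```text
t: 11.6
eef_pos: [439.5, -245.5, 37.7]
tcp_rot: [0.622, 0.783, 0.0, -0.0]
contact_force: [0.0, 0.0, -0.0]
width: 84.9
```

Request:
play_rows:
  moves:
    - [0,0,0.93,0,0,0,85]
    - [0,0,0,0,0,0,30]
    - [0,0,0,0,0,0,30]
    - [0,0,0,0,0,0,30]
    - [0,0,0,0,0,0,30]

```text
t: 12.22
eef_pos: [439.9, -246.7, 16.5]
tcp_rot: [0.623, 0.782, 0.0, 0.001]
contact_force: [0.0, 1.6, 5.8]
width: 39.4
```

```bash
python3 -c "
from plan import *
plan([439,-246,90],1.798,3,30)
plan([639.7,-93.7,130],1.663,9,30,start=[439,-246,90,1.798])"
```

```text
from [ 439.9 -246.7   16.5] 1.797 F [0.  1.6 5.8] w 39.4 t 12.225
[[0.01, -0.01, -0.98, 0.0, 0.0, 0.0, 30], [0.01, -0.01, -0.98, 0.0, 0.0, 0.0, 30], [0.01, -0.01, -0.98, 0.0, 0.0, 0.0, 30]]
from [ 439 -246   90] 1.797 F [0.  1.6 5.8] w 39.4 t 12.225
[[0.46, 1.02, -0.18, 0.0, 0.0, 0.13, 30], [0.47, 1.01, -0.18, 0.0, 0.0, 0.13, 30], [0.49, 1.01, -0.18, 0.0, 0.0, 0.13, 30], [0.5, 1.0, -0.18, 0.0, 0.0, 0.13, 30], [0.52, 0.99, -0.18, 0.0, 0.0, 0.13, 30]]
[[0.53, 0.98, -0.18, 0.0, 0.0, 0.13, 30], [0.55, 0.98, -0.18, 0.0, 0.0, 0.13, 30], [0.56, 0.97, -0.18, 0.0, 0.0, 0.13, 30], [0.58, 0.96, -0.18, 0.0, 0.0, 0.13, 30]]
```

Request:
play_rows:
  moves:
    - [0,0,-0.5,0,0,0,30]
    - [0,0,-1,0,0,0,30]
    - [0,0,-1,0,0,0,30]
    - [0,0,-0.8,0,0,0,30]

```text
t: 12.72
eef_pos: [439.0, -246.5, 99.4]
tcp_rot: [0.623, 0.782, 0.0, 0.0]
contact_force: [0.5, 0.4, -2.1]
width: 39.2
```

Request:
play_rows:
  moves:
    - [0.46,1.0,-0.18,0.0,0.0,0.13,30]
    - [0.47,1.0,-0.18,0.0,0.0,0.13,30]
    - [0.49,1.0,-0.18,0.0,0.0,0.13,30]
    - [0.5,1.0,-0.18,0.0,0.0,0.13,30]
    - [0.52,1.0,-0.18,0.0,0.0,0.13,30]

```text
t: 13.35
eef_pos: [550.3, -161.8, 120.9]
tcp_rot: [0.653, 0.757, -0.0, -0.0]
contact_force: [0.1, -0.8, -2.3]
width: 39.3
```

Request:
play_rows:
  moves:
    - [0.53,1.0,-0.18,0.0,0.0,0.13,30]
    - [0.55,0.98,-0.18,0.0,0.0,0.13,30]
    - [0.56,0.97,-0.18,0.0,0.0,0.13,30]
    - [0.58,0.96,-0.18,0.0,0.0,0.13,30]
    - [0,0,0,0,0,0,30]

```text
t: 13.98
eef_pos: [641.1, -94.0, 138.5]
tcp_rot: [0.676, 0.737, 0.0, 0.0]
contact_force: [0.6, -0.4, -2.5]
width: 39.2
```

```bash
python3 look.py w5; python3 plan.py 639.7 -93.7 36 1.663 4 30
```

```text
[641.1 -94.  138.5] 1.6582 w 39.2 t 13.975 F [ 0.6 -0.4 -2.5]
from [640.1 -94.7 138.3] 1.658 F [ 0.4  0.3 -3.3] w 39.5 t 14.025
[[0.01, 0.0, 1.02, 0.0, 0.0, -0.01, 30.0], [0.01, 0.0, 1.02, 0.0, 0.0, -0.01, 30.0], [0.01, 0.0, 1.02, 0.0, 0.0, -0.01, 30.0], [0.01, 0.0, 1.02, 0.0, 0.0, -0.01, 30.0]]
```

View pics/w5.png

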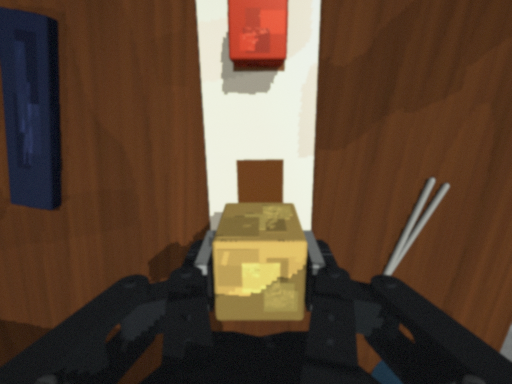

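The red block stands on its patch at (258,35). The cream block is centred over the visible part of the wall patch, columns 237–284 with its far edge at row 160. I'll check that edge and carry on down.

Run:
```python
from h import *
C=cam('wrist',dict(np.load('pics/w5.npz')))
print(onz(C,[(236.5,160),(284,159.5),(237,190),(284,190)],12).round(1))
```

```text
[[ 617.3  -74.2   12. ]
 [ 661.1  -69.9   12. ]
 [ 619.6 -103.2   12. ]
 [ 664.3  -99.3   12. ]]
```

Request:
play_rows:
  moves:
    - [0.01,0,1,0,0,0,30]
    - [0.01,0,1,0,0,0,30]
    - [0.01,0,1,0,0,0,30]
    - [0.01,0,0.95,0,0,0,30]
    - [0,0,0,0,0,0,30]

```text
t: 14.65
eef_pos: [637.4, -94.5, 37.6]
tcp_rot: [0.676, 0.736, -0.001, -0.002]
contact_force: [-0.9, 0.4, -2.6]
width: 39.6
```

Request:
play_rows:
  moves:
    - [0,0.02,0.16,0,0,0,30]
    - [0,0,0.08,0,0,0,30]
    - [0,0,0,0,0,0,30]

```text
t: 15.02
eef_pos: [640.7, -94.2, 34.2]
tcp_rot: [0.676, 0.737, 0.0, 0.0]
contact_force: [-0.7, -0.1, -2.3]
width: 39.6
```

Request:
play_rows:
  moves:
    - [0,0,0.1,0,0,0,30]
    - [0,0,0.04,0,0,0,30]
    - [0,0,0,0,0,0,30]

```text
t: 15.4
eef_pos: [640.3, -94.0, 29.9]
tcp_rot: [0.676, 0.737, -0.0, -0.0]
contact_force: [-0.2, 0.5, -2.1]
width: 39.7
```

Request:
play_rows:
  moves:
    - [0,0,0.06,0,0,0,30]
    - [0,0,0.02,0,0,0,30]
    - [0,0,0,0,0,0,30]

```text
t: 15.78
eef_pos: [640.6, -94.0, 28.6]
tcp_rot: [0.676, 0.737, 0.0, 0.0]
contact_force: [-1.6, -0.3, 2.3]
width: 39.6
```

Request:
play_rows:
  moves:
    - [0,0,-0.02,0,0,0,44]
    - [0,0,0,0,0,0,60]
    - [0,0,0,0,0,0,75]
    - [0,0,-0.6,0,0,0,75]
    - [0,0,-1,0,0,0,75]

```text
t: 16.4
eef_pos: [639.9, -94.0, 68.9]
tcp_rot: [0.676, 0.737, -0.0, -0.001]
contact_force: [0.5, 0.3, -0.6]
width: 75.0
```

```bash
python3 -c "
from plan import *
plan([484,355,160],1.417,19,70,start=[640.5,-94,150,1.66])"
```

```text
from [640.5 -94.  150. ] 1.656 F [ 0.5  0.3 -0.6] w 75.0 t 16.4
[[0.97, -0.24, -0.02, 0.0, 0.0, 0.11, 70], [0.97, -0.26, -0.02, 0.0, 0.0, 0.11, 70], [0.96, -0.27, -0.02, 0.0, 0.0, 0.11, 70], [0.96, -0.28, -0.02, 0.0, 0.0, 0.11, 70], [0.96, -0.29, -0.02, 0.0, 0.0, 0.11, 70]]
[[0.95, -0.31, -0.02, 0.0, 0.0, 0.11, 70], [0.95, -0.32, -0.02, 0.0, 0.0, 0.11, 70], [0.95, -0.33, -0.02, 0.0, 0.0, 0.11, 70], [0.94, -0.34, -0.02, 0.0, 0.0, 0.11, 70], [0.94, -0.35, -0.02, 0.0, 0.0, 0.11, 70]]
[[0.93, -0.37, -0.02, 0.0, 0.0, 0.11, 70], [0.93, -0.38, -0.02, 0.0, 0.0, 0.11, 70], [0.92, -0.39, -0.02, 0.0, 0.0, 0.11, 70], [0.92, -0.4, -0.02, 0.0, 0.0, 0.11, 70], [0.91, -0.41, -0.02, 0.0, 0.0, 0.11, 70]]
[[0.91, -0.42, -0.02, 0.0, 0.0, 0.11, 70], [0.9, -0.44, -0.02, 0.0, 0.0, 0.11, 70], [0.9, -0.45, -0.02, 0.0, 0.0, 0.11, 70], [0.89, -0.46, -0.02, 0.0, 0.0, 0.11, 70]]
```

Request:
play_rows:
  moves:
    - [0,0,-0.9,0,0,0,70]
    - [0,0,-1,0,0,0,70]
    - [0,0,-1,0,0,0,70]
    - [0,0,-0.5,0,0,0,70]

```text
t: 16.9
eef_pos: [641.2, -94.2, 156.2]
tcp_rot: [0.676, 0.737, 0.001, 0.001]
contact_force: [-0.5, 0.3, 0.0]
width: 69.9
```

Request:
play_rows:
  moves:
    - [0.97,-0.24,-0.02,0.0,0.0,0.11,70]
    - [0.97,-0.26,-0.02,0.0,0.0,0.11,70]
    - [0.96,-0.27,-0.02,0.0,0.0,0.11,70]
    - [0.96,-0.28,-0.02,0.0,0.0,0.11,70]
    - [0.96,-0.29,-0.02,0.0,0.0,0.11,70]

```text
t: 17.52
eef_pos: [599.4, 24.9, 156.1]
tcp_rot: [0.7, 0.714, -0.0, -0.0]
contact_force: [1.4, 1.1, -0.8]
width: 69.8
```

Request:
play_rows:
  moves:
    - [0.95,-0.31,-0.02,0.0,0.0,0.11,70]
    - [0.95,-0.32,-0.02,0.0,0.0,0.11,70]
    - [0.95,-0.33,-0.02,0.0,0.0,0.11,70]
    - [0.94,-0.34,-0.02,0.0,0.0,0.11,70]
    - [0.94,-0.35,-0.02,0.0,0.0,0.11,70]

```text
t: 18.15
eef_pos: [558.9, 143.5, 158.6]
tcp_rot: [0.723, 0.69, -0.0, -0.0]
contact_force: [0.2, 0.2, 0.7]
width: 70.1
```

Request:
play_rows:
  moves:
    - [0.93,-0.37,-0.02,0.0,0.0,0.11,70]
    - [0.93,-0.38,-0.02,0.0,0.0,0.11,70]
    - [0.92,-0.39,-0.02,0.0,0.0,0.11,70]
    - [0.92,-0.4,-0.02,0.0,0.0,0.11,70]
    - [0.91,-0.41,-0.02,0.0,0.0,0.11,70]

```text
t: 18.77
eef_pos: [518.7, 262.0, 161.1]
tcp_rot: [0.746, 0.666, -0.0, -0.0]
contact_force: [-0.3, 0.2, -0.8]
width: 70.1
```

Request:
play_rows:
  moves:
    - [0.91,-0.42,-0.02,0.0,0.0,0.11,70]
    - [0.9,-0.44,-0.02,0.0,0.0,0.11,70]
    - [0.9,-0.45,-0.02,0.0,0.0,0.11,70]
    - [0.89,-0.46,-0.02,0.0,0.0,0.11,70]
    - [0,0,0,0,0,0,70]

```text
t: 19.4
eef_pos: [486.5, 357.5, 162.9]
tcp_rot: [0.762, 0.647, -0.0, -0.0]
contact_force: [-0.2, -0.4, 0.1]
width: 69.9
```

```bash
python3 look.py w6
```

```text
[486.5 357.5 162.9] 1.4079 w 69.9 t 19.4 F [-0.2 -0.4  0.1]
```

View pics/w6.png

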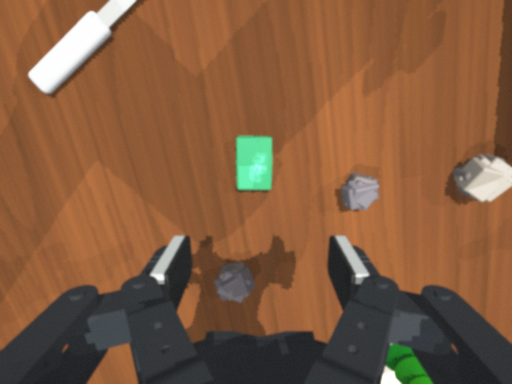

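The green step stone is at (254,163), nearly square to the jaws. Loose rubble lies at (235,282) and (360,192).

Run:
```python
from face import *
im=cv2.imread('pics/w6.png');h=cv2.cvtColor(im,cv2.COLOR_BGR2HSV)
print(h[130:196:3,245].tolist())
for v in(100,150,180):C,c,r=face('w6',14,(60,50,60),(95,255,255),(220,115,300,210),v)
# rubble positions
print(onz(C,[(235,282),(360,192)],15).round(0))
```

```text
[[12, 162, 142], [13, 155, 143], [68, 109, 173], [74, 144, 226], [74, 143, 229], [74, 144, 228], [74, 145, 228], [74, 149, 226], [75, 146, 227], [74, 145, 227], [74, 144, 226], [74, 145, 223], [75, 142, 240], [76, 144, 245], [76, 142, 245], [76, 142, 244], [76, 145, 244], [76, 141, 244], [76, 144, 244], [75, 147, 236], [45, 86, 107], [13, 160, 148]]
w6 rect world c [481.7 372.4] size [54.3 35.7] ang 80.6 rad 1.407 px (253.5, 162.5) corners [[460.0, 348.0], [495.0, 343.0], [504.0, 396.0], [469.0, 402.0]]
w6 rect world c [481.8 372.3] size [54.3 35.5] ang 80.6 rad 1.407 px (253.5, 162.5) corners [[460.0, 348.0], [495.0, 343.0], [504.0, 396.0], [469.0, 402.0]]
w6 rect world c [482.1 372.3] size [52.3 34.8] ang 80.6 rad 1.407 px (254.0, 162.5) corners [[461.0, 349.0], [495.0, 344.0], [504.0, 395.0], [469.0, 401.0]]
[[438. 240.  15.]
 [585. 325.  15.]]
```

```bash
python3 plan.py 482 372.3 60 1.407 5 65
```

```text
from [486.8 356.6 162.9] 1.407 F [ 0.3 -0.3 -0.2] w 70.1 t 19.45
[[0.12, -0.06, 0.82, 0.0, 0.0, 0.0, 65.0], [0.12, -0.06, 0.82, 0.0, 0.0, 0.0, 65.0], [0.12, -0.06, 0.82, 0.0, 0.0, 0.0, 65.0], [0.12, -0.06, 0.82, 0.0, 0.0, 0.0, 65.0], [0.12, -0.06, 0.82, 0.0, 0.0, 0.0, 65.0]]
```

Request:
play_rows:
  moves:
    - [0.2,-0.1,0.9,0,0,0,65]
    - [0.2,-0.1,1,0,0,0,65]
    - [0.2,-0.09,1,0,0,0,65]
    - [0,0,1,0,0,0,65]
    - [0,0,0.2,0,0,0,65]

```text
t: 20.08
eef_pos: [481.8, 370.7, 58.8]
tcp_rot: [0.763, 0.646, -0.002, 0.0]
contact_force: [-1.3, 0.6, -0.2]
width: 64.7
```

```bash
python3 look.py w7
python3 - <<'E'
from face import *
C1,c1,r1=face('w6',14,(60,50,60),(95,255,255),(220,115,300,210),150)
C2,c2,r2=face('w7',14,(60,50,60),(95,255,255),(150,70,400,300),150)
f=lambda c:cv2.minAreaRect(c)[0]
print(tri(C1,f(c1),C2,f(c2)))
E
python3 plan.py 482 372.3 2 1.407 3 60
```

```text
[481.8 370.7  58.8] 1.4047 w 64.7 t 20.075 F [-1.3  0.6 -0.2]
w6 rect world c [481.8 372.3] size [54.3 35.5] ang 80.6 rad 1.407 px (253.5, 162.5) corners [[460.0, 348.0], [495.0, 343.0], [504.0, 396.0], [469.0, 402.0]]
w7 rect world c [482.3 373.6] size [55.2 35.7] ang 80.5 rad 1.405 px (260.9999694824219, 208.99996948242188) corners [[460.0, 349.0], [495.0, 343.0], [504.0, 398.0], [469.0, 404.0]]
[481.59079129 371.1975209    4.76904887]
from [482.1 371.   59.3] 1.405 F [-0.3 -0.4 -0.2] w 65.3 t 20.125
[[0.02, 0.0, 0.76, 0.0, 0.0, -0.01, 60.0], [0.02, 0.0, 0.76, 0.0, 0.0, -0.01, 60.0], [0.02, 0.0, 0.76, 0.0, 0.0, -0.01, 60.0]]
```

View pics/w7.png

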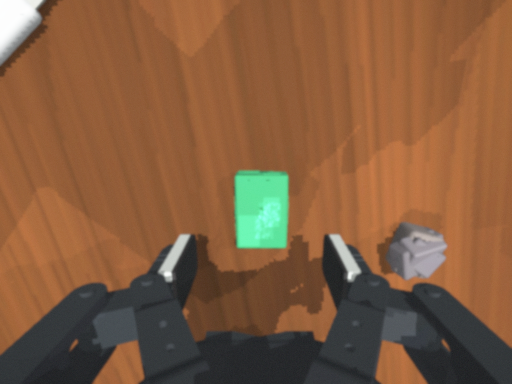

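The step stone at (262,209) sits midway between the fingertips. The wrist pair gave z≈5, but it is noisy because the arm was still settling. The two fixed views gave 11 and the size check fits 14. I'll lower to TCP z≈2 and watch the force.

Request:
play_rows:
  moves:
    - [0.04,0,0.9,0,0,0,60]
    - [0,0,0.9,0,0,0,60]
    - [0,0,0.48,0,0,0,60]
    - [0,0,0,0,0,0,60]

```text
t: 20.62
eef_pos: [482.6, 372.9, 3.5]
tcp_rot: [0.763, 0.646, -0.0, 0.0]
contact_force: [0.5, -0.1, 1.5]
width: 60.2
```

Request:
play_rows:
  moves:
    - [0,0,0,0,0,0,25]
    - [0,0,0,0,0,0,25]
    - [0,0,0,0,0,0,25]
    - [0,0,0,0,0,0,25]

```text
t: 21.12
eef_pos: [483.5, 373.9, 5.0]
tcp_rot: [0.763, 0.646, 0.001, 0.0]
contact_force: [0.2, 0.0, 6.1]
width: 34.9
```

```bash
python3 -c "
from plan import *
plan([634.6,-34,165],1.663,17,25,start=[482.5,372.5,80,1.407])"
```

```text
from [482.5 372.5  80. ] 1.406 F [0.2 0.  6.1] w 34.9 t 21.125
[[-0.89, 0.51, -0.2, 0.0, 0.0, -0.13, 25], [-0.89, 0.5, -0.2, 0.0, 0.0, -0.13, 25], [-0.9, 0.48, -0.2, 0.0, 0.0, -0.13, 25], [-0.91, 0.47, -0.2, 0.0, 0.0, -0.13, 25], [-0.91, 0.45, -0.2, 0.0, 0.0, -0.13, 25]]
[[-0.92, 0.44, -0.2, 0.0, 0.0, -0.13, 25], [-0.93, 0.43, -0.2, 0.0, 0.0, -0.13, 25], [-0.93, 0.41, -0.2, 0.0, 0.0, -0.13, 25], [-0.94, 0.4, -0.2, 0.0, 0.0, -0.13, 25], [-0.95, 0.38, -0.2, 0.0, 0.0, -0.13, 25]]
[[-0.95, 0.37, -0.2, 0.0, 0.0, -0.13, 25], [-0.96, 0.36, -0.2, 0.0, 0.0, -0.13, 25], [-0.96, 0.34, -0.2, 0.0, 0.0, -0.13, 25], [-0.97, 0.33, -0.2, 0.0, 0.0, -0.13, 25], [-0.97, 0.31, -0.2, 0.0, 0.0, -0.13, 25]]
[[-0.98, 0.3, -0.2, 0.0, 0.0, -0.13, 25], [-0.98, 0.28, -0.2, 0.0, 0.0, -0.13, 25]]
```

Request:
play_rows:
  moves:
    - [0,0,-0.5,0,0,0,25]
    - [0,0,-0.8,0,0,0,25]
    - [0,0,-1,0,0,0,25]
    - [0,0,-0.7,0,0,0,25]

```text
t: 21.62
eef_pos: [482.8, 373.5, 80.2]
tcp_rot: [0.763, 0.646, 0.001, -0.0]
contact_force: [0.7, 0.1, -0.3]
width: 34.8
```

Request:
play_rows:
  moves:
    - [-0.89,0.51,-0.5,0.0,0.0,-0.13,25]
    - [-0.89,0.5,-0.5,0.0,0.0,-0.13,25]
    - [-0.9,0.48,-0.5,0.0,0.0,-0.13,25]
    - [-0.91,0.47,-0.5,0.0,0.0,-0.13,25]
    - [-0.91,0.45,-0.5,0.0,0.0,-0.13,25]

```text
t: 22.25
eef_pos: [527.4, 252.9, 141.7]
tcp_rot: [0.737, 0.676, -0.0, -0.0]
contact_force: [1.0, -0.2, -0.4]
width: 34.8
```

Request:
play_rows:
  moves:
    - [-0.92,0.44,-0.5,0.0,0.0,-0.13,25]
    - [-0.93,0.43,-0.4,0.0,0.0,-0.13,25]
    - [-0.93,0.41,0,0.0,0.0,-0.13,25]
    - [-0.94,0.4,0,0.0,0.0,-0.13,25]
    - [-0.95,0.38,0,0.0,0.0,-0.13,25]

```text
t: 22.88
eef_pos: [572.3, 133.5, 163.9]
tcp_rot: [0.71, 0.704, -0.0, -0.0]
contact_force: [-0.1, 0.6, -0.0]
width: 34.7
```

Request:
play_rows:
  moves:
    - [-0.95,0.37,0,0.0,0.0,-0.13,25]
    - [-0.96,0.36,0,0.0,0.0,-0.13,25]
    - [-0.96,0.34,0,0.0,0.0,-0.13,25]
    - [-0.97,0.33,0,0.0,0.0,-0.13,25]
    - [-0.97,0.31,0,0.0,0.0,-0.13,25]

```text
t: 23.5
eef_pos: [617.6, 14.2, 163.8]
tcp_rot: [0.682, 0.731, -0.0, -0.0]
contact_force: [-0.8, 0.9, -1.3]
width: 34.4
```

Request:
play_rows:
  moves:
    - [-0.98,0.3,0,0.0,0.0,-0.13,25]
    - [-0.98,0.28,0,0.0,0.0,-0.13,25]
    - [0,0,0,0,0,0,25]
    - [0,0,0,0,0,0,25]

```text
t: 24.0
eef_pos: [635.5, -32.4, 163.6]
tcp_rot: [0.671, 0.742, -0.0, -0.0]
contact_force: [0.8, 0.8, -0.8]
width: 35.1
```

```bash
python3 look.py w8;python3 plan.py 634.6 -34 40 1.663 5 25
```

```text
[635.5 -32.4 163.6] 1.6706 w 35.1 t 24.0 F [ 0.8  0.8 -0.8]
from [635.5 -32.2 163.6] 1.671 F [ 0.4 -0.2 -0.4] w 34.9 t 24.05
[[-0.01, -0.01, 0.99, 0.0, 0.0, 0.01, 25.0], [-0.01, -0.01, 0.99, 0.0, 0.0, 0.01, 25.0], [-0.01, -0.01, 0.99, 0.0, 0.0, 0.01, 25.0], [-0.01, -0.01, 0.99, 0.0, 0.0, 0.01, 25.0], [-0.01, -0.01, 0.99, 0.0, 0.0, 0.01, 25.0]]
```

View pics/w8.png

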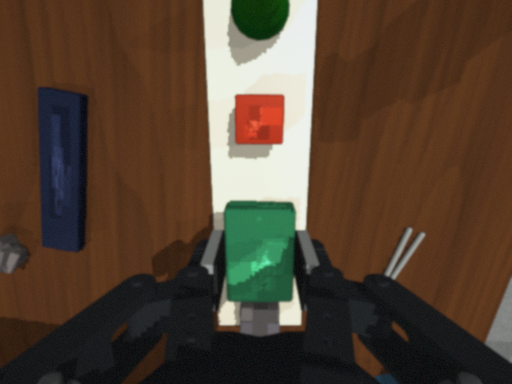

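The red block is at (260,119) on its patch, and the step stone is held square at (260,250). I'll measure the red block and the slate from this frame, then descend.

Run:
```python
from face import *
for v in(200,225): face('w8',62,(0,120,60),(12,255,255),(215,80,305,160),v)
face('w8',16,(100,40,10),(135,255,255),(25,70,110,270),10)
```

```text
w8 rect world c [630.7  27.4] size [35.5 18.8] ang 27.2 rad 0.475 px (262.137939453125, 119.34483337402344) corners [[611.0, 28.0], [619.0, 11.0], [651.0, 27.0], [642.0, 44.0]]Traceback (most recent call last):
  File "<stdin>", line 2, in <module>
  File "face.py", line 9, in face
    cs,_=cv2.findContours(m,cv2.RETR_EXTERNAL,cv2.CHAIN_APPROX_NONE); c=max(cs,key=cv2.contourArea)
                                                                        ~~~^^^^^^^^^^^^^^^^^^^^^^^^
ValueError: max() iterable argument is empty
```

Request:
play_rows:
  moves:
    - [-0.02,-0.01,0.95,0,0,0.03,25]
    - [-0.02,-0.01,1,0,0,0.03,25]
    - [-0.02,-0.01,1,0,0,0,25]
    - [0,0,1,0,0,0,25]
    - [0,0,0.95,0,0,0,25]

```text
t: 24.68
eef_pos: [634.8, -33.2, 40.4]
tcp_rot: [0.673, 0.74, 0.0, -0.0]
contact_force: [-0.2, -0.1, -0.4]
width: 34.7
```

Request:
play_rows:
  moves:
    - [0,0,0.4,0,0,0,25]
    - [0,0,0.2,0,0,0,25]
    - [0,0,0,0,0,0,25]

```text
t: 25.05
eef_pos: [635.5, -34.1, 26.6]
tcp_rot: [0.673, 0.739, 0.0, 0.0]
contact_force: [-0.4, 0.1, -0.6]
width: 34.8
```

Request:
play_rows:
  moves:
    - [0,0,0.2,0,0,0,25]
    - [0,0,0.08,0,0,0,25]
    - [0,0,0,0,0,0,25]

```text
t: 25.42
eef_pos: [635.1, -34.4, 19.0]
tcp_rot: [0.674, 0.739, -0.0, -0.0]
contact_force: [-0.7, -0.3, -0.2]
width: 34.7
```

Request:
play_rows:
  moves:
    - [0,0,0.06,0,0,0,25]
    - [0,0,0.02,0,0,0,25]
    - [0,0,0,0,0,0,25]

```text
t: 25.8
eef_pos: [635.2, -34.4, 17.1]
tcp_rot: [0.674, 0.739, 0.0, 0.0]
contact_force: [0.5, 0.3, -0.3]
width: 34.7
```

Request:
play_rows:
  moves:
    - [0,0,0.05,0,0,0,25]
    - [0,0,0,0,0,0,25]

```text
t: 26.05
eef_pos: [635.2, -34.4, 17.0]
tcp_rot: [0.674, 0.739, 0.0, 0.0]
contact_force: [-3.5, 0.5, 7.2]
width: 34.7
```

Request:
play_rows:
  moves:
    - [0,0,-0.04,0,0,0,40]
    - [0,0,0,0,0,0,55]
    - [0,0,-0.1,0,0,0,70]
    - [0,0,-0.9,0,0,0,70]
    - [0,0,-1,0,0,0,70]

```text
t: 26.68
eef_pos: [634.8, -34.3, 66.9]
tcp_rot: [0.674, 0.739, -0.0, -0.001]
contact_force: [0.5, 0.3, 0.1]
width: 70.0
```

Request:
play_rows:
  moves:
    - [0,0,-1,0,0,0,70]
    - [0,0,-1,0,0,0,70]
    - [0,0,-1,0,0,0,70]
    - [0,0,0,0,0,0,70]
    - [0,0,0,0,0,0,70]

```text
t: 27.3
eef_pos: [634.9, -34.3, 140.9]
tcp_rot: [0.674, 0.739, -0.0, -0.0]
contact_force: [0.3, 0.1, -0.1]
width: 69.9
```

```bash
python3 look.py w9
python3 - <<'E'
from face import *
face('w8',16,(100,40,10),(135,255,255),(25,70,110,270),10)
face('w9',62,(0,120,60),(12,255,255),(215,60,305,190),150)
E
```

```text
[634.9 -34.3 140.9] 1.6636 w 69.9 t 27.3 F [ 0.3  0.1 -0.1]
w8 rect world c [435.3 -51.4] size [169.   44.8] ang 84.9 rad 1.482 px (62.0, 169.0) corners [[405.0, -134.0], [450.0, -138.0], [465.0, 31.0], [420.0, 35.0]]
w9 rect world c [628.4  27.4] size [38.7 37.1] ang 5.2 rad 0.091 px (259.5, 118.0) corners [[607.0, 44.0], [611.0, 7.0], [649.0, 11.0], [646.0, 48.0]]
```

View pics/w9.png

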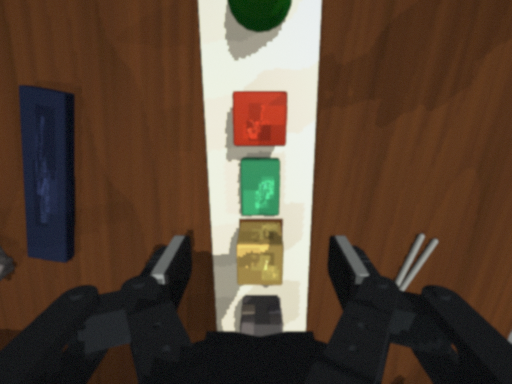

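All three stones stand in line on the board: red (260,118), step (260,186), cream (260,250). I'll check the step and cream positions and plan the move to the slate.

```bash
python3 - <<'E'
from face import *
C,c,r=face('w9',26,(60,50,40),(95,255,255),(230,150,290,225),40)
C,c,r=face('w9',62,(18,60,40),(35,255,255),(225,210,295,290),110)
B=lambda p:(lambda d:np.round([d@np.array([np.cos(.092),np.sin(.092)]),d@np.array([-np.sin(.092),np.cos(.092)])],1))(np.array(p)-[634.6,-33.9])
print(B((628.4,27.4)),B(r[0]))
E
python3 plan.py 435 -53 130 1.485 9 70
```

```text
w9 rect world c [634. -35.] size [35.6 53.2] ang 5.3 rad 0.092 px (259.5, 186.0) corners [[614.0, -10.0], [619.0, -63.0], [654.0, -60.0], [649.0, -7.0]]
w9 rect world c [638.2 -83.8] size [39.6 59.4] ang 5.3 rad 0.093 px (259.0, 253.5) corners [[616.0, -56.0], [621.0, -115.0], [661.0, -112.0], [655.0, -52.0]]
[-0.5 61.6] [ -1. -50.]
from [634.6 -34.3 140.5] 1.664 F [ 0.2 -0.3  0.8] w 70.0 t 27.35
[[0.0, -0.89, 0.05, 0.0, 0.0, 0.17, 70.0], [-0.02, -0.89, 0.05, 0.0, 0.0, 0.17, 70.0], [-0.04, -0.89, 0.05, 0.0, 0.0, 0.17, 70.0], [-0.05, -0.89, 0.05, 0.0, 0.0, 0.17, 70.0], [-0.07, -0.89, 0.05, 0.0, 0.0, 0.17, 70.0]]
[[-0.09, -0.89, 0.05, 0.0, 0.0, 0.17, 70.0], [-0.11, -0.88, 0.05, 0.0, 0.0, 0.17, 70.0], [-0.12, -0.88, 0.05, 0.0, 0.0, 0.17, 70.0], [-0.14, -0.88, 0.05, 0.0, 0.0, 0.17, 70.0]]
```

Request:
play_rows:
  moves:
    - [0.0,-0.89,0.05,0.0,0.0,0.17,70]
    - [-0.02,-0.89,0.05,0.0,0.0,0.17,70]
    - [-0.04,-0.89,0.05,0.0,0.0,0.17,70]
    - [-0.05,-0.89,0.05,0.0,0.0,0.17,70]
    - [-0.07,-0.89,0.05,0.0,0.0,0.17,70]

```text
t: 27.98
eef_pos: [522.8, -44.6, 134.1]
tcp_rot: [0.711, 0.704, -0.001, -0.001]
contact_force: [0.1, 0.1, -0.5]
width: 70.2
```

Request:
play_rows:
  moves:
    - [-0.09,-0.89,0.05,0.0,0.0,0.17,70]
    - [-0.11,-0.88,0.05,0.0,0.0,0.17,70]
    - [-0.12,-0.88,0.05,0.0,0.0,0.17,70]
    - [-0.14,-0.88,0.05,0.0,0.0,0.17,70]
    - [0,0,0,0,0,0,70]

```text
t: 28.6
eef_pos: [433.9, -52.6, 129.6]
tcp_rot: [0.739, 0.674, -0.001, -0.001]
contact_force: [0.3, 0.4, -0.0]
width: 70.0
```

Request:
play_rows:
  moves:
    - [0,0,0,0,0,0,70]

```text
t: 28.72
eef_pos: [436.0, -52.6, 130.2]
tcp_rot: [0.738, 0.674, -0.0, -0.0]
contact_force: [0.3, 0.7, -0.4]
width: 70.1
```

```bash
python3 look.py w10
python3 - <<'E'
from face import *
C,c,r=face('w10',16,(100,40,10),(135,255,255),(180,0,340,384),10)
E
```

```text
[436.  -52.6 130.2] 1.4802 w 70.1 t 28.725 F [ 0.3  0.7 -0.4]
w10 rect world c [431.  -51.7] size [167.8  38.8] ang 85.0 rad 1.483 px (254.5, 177.5) corners [[404.0, -134.0], [443.0, -137.0], [458.0, 30.0], [419.0, 34.0]]
```

View pics/w10.png

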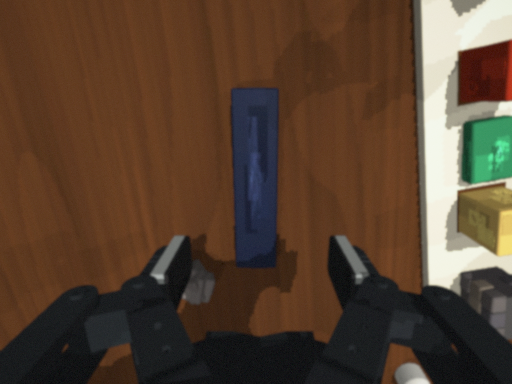

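The slate spans (255,88)–(255,266), centre (431,-52), square to the jaws. There is a rubble stone at (197,283), so I'll check its distance before lowering.

```bash
python3 - <<'E'
from h import *
C=cam('wrist',dict(np.load('pics/w10.npz')))
print(onz(C,[(197,283),(213,265),(185,262)],10).round(0))
C8=cam('wrist',dict(np.load('pics/w9.npz')))
# height of slate: end corners in both wrist views
print(tri(C,(232,88),C8,(21,86)),tri(C,(237,268),C8,(29,259)))
E
python3 plan.py 431 -51.7 3 1.483 6 65
```

```text
[[ 361. -152.   10.]
 [ 380. -133.   10.]
 [ 353. -127.   10.]]
[419.97371047  33.26729784  13.43606697] [ 404.82163489 -136.66663283   14.50938426]
from [436.2 -52.6 130.3] 1.48 F [ 0.6 -0.5 -0.4] w 69.8 t 28.775
[[0.0, -0.04, 0.85, 0.0, 0.0, 0.0, 65.0], [0.0, -0.04, 0.85, 0.0, 0.0, 0.0, 65.0], [0.0, -0.04, 0.85, 0.0, 0.0, 0.0, 65.0], [0.0, -0.04, 0.85, 0.0, 0.0, 0.0, 65.0], [0.0, -0.04, 0.85, 0.0, 0.0, 0.0, 65.0]]
[[0.0, -0.04, 0.85, 0.0, 0.0, 0.0, 65.0]]
```

The slate top comes out at z≈14 (text says 16), and the rock is about 80 mm clear.

Request:
play_rows:
  moves:
    - [0.02,-0.1,0.85,0,0,0,65]
    - [0.02,-0.1,0.95,0,0,0,65]
    - [0,0,0.95,0,0,0,65]
    - [0,0,0.95,0,0,0,65]
    - [0,0,0.95,0,0,0,65]
  grip_force: 60

```text
t: 29.4
eef_pos: [431.5, -51.1, 13.3]
tcp_rot: [0.738, 0.674, 0.0, 0.0]
contact_force: [-0.4, 0.1, 0.9]
width: 64.7
```

Request:
play_rows:
  moves:
    - [0,0,0.35,0,0,0,65]
    - [0,0,0,0,0,0,65]

```text
t: 29.65
eef_pos: [430.8, -51.1, 5.2]
tcp_rot: [0.738, 0.674, -0.0, -0.0]
contact_force: [-0.5, -0.8, 0.4]
width: 65.0
```

Request:
play_rows:
  moves:
    - [0,0,0,0,0,0,30]
    - [0,0,0,0,0,0,30]
    - [0,0,0,0,0,0,30]
    - [0,0,0,0,0,0,30]

```text
t: 30.15
eef_pos: [431.9, -51.3, 6.9]
tcp_rot: [0.738, 0.674, 0.001, 0.001]
contact_force: [-0.5, 0.6, 6.2]
width: 37.8
```

Request:
play_rows:
  moves:
    - [0,0,-0.4,0,0,0,30]
    - [0,0,-0.8,0,0,0,30]
    - [0,0,-1,0,0,0,30]
    - [0,0,-1,0,0,0,30]
    - [0,0,-1,0,0,0,30]

```text
t: 30.78
eef_pos: [430.3, -51.1, 111.6]
tcp_rot: [0.738, 0.674, -0.0, -0.0]
contact_force: [-0.4, -0.6, -3.2]
width: 37.8
```

```bash
python3 -c "
from plan import *
plan([634.4,-34,150],1.663,9,30)"
```

```text
from [430.3 -51.1 111.6] 1.48 F [-0.4 -0.6 -3.2] w 37.8 t 30.775
[[0.16, 0.9, -0.17, 0.0, 0.0, -0.17, 30], [0.14, 0.9, -0.17, 0.0, 0.0, -0.17, 30], [0.12, 0.9, -0.17, 0.0, 0.0, -0.17, 30], [0.1, 0.9, -0.17, 0.0, 0.0, -0.17, 30], [0.08, 0.91, -0.17, 0.0, 0.0, -0.17, 30]]
[[0.07, 0.91, -0.17, 0.0, 0.0, -0.17, 30], [0.05, 0.91, -0.17, 0.0, 0.0, -0.17, 30], [0.03, 0.91, -0.17, 0.0, 0.0, -0.17, 30], [0.01, 0.91, -0.17, 0.0, 0.0, -0.17, 30]]
```

Request:
play_rows:
  moves:
    - [0.16,0.9,-0.17,0.0,0.0,-0.17,30]
    - [0.14,0.9,-0.17,0.0,0.0,-0.17,30]
    - [0.12,0.9,-0.17,0.0,0.0,-0.17,30]
    - [0.1,0.9,-0.17,0.0,0.0,-0.17,30]
    - [0.08,0.91,-0.17,0.0,0.0,-0.17,30]

```text
t: 31.4
eef_pos: [544.4, -41.7, 132.0]
tcp_rot: [0.703, 0.711, -0.0, -0.0]
contact_force: [-0.1, 0.5, -3.3]
width: 37.9
```

Request:
play_rows:
  moves:
    - [0.07,0.91,-0.17,0.0,0.0,-0.17,30]
    - [0.05,0.91,-0.17,0.0,0.0,-0.17,30]
    - [0.03,0.91,-0.17,0.0,0.0,-0.17,30]
    - [0.01,0.91,-0.17,0.0,0.0,-0.17,30]
    - [0,0,0,0,0,0,30]

```text
t: 32.02
eef_pos: [635.8, -33.9, 148.6]
tcp_rot: [0.673, 0.739, -0.0, -0.0]
contact_force: [-0.4, -0.5, -4.1]
width: 37.8
```

Request:
play_rows:
  moves:
    - [0,0,0,0,0,0,30]

```text
t: 32.15
eef_pos: [634.0, -34.0, 148.4]
tcp_rot: [0.674, 0.739, -0.001, -0.001]
contact_force: [0.4, 0.4, -3.0]
width: 38.2
```

```bash
python3 look.py w11;python3 plan.py 634.4 -34 80 1.663 4 30
python3 - <<'E'
from h import *
im=camera('scene');cv2.imwrite('pics/s11.png',cv2.resize(im[90:330,150:400],None,fx=2.5,fy=2.5))
E
```

```text
[634.  -34.  148.4] 1.6634 w 38.2 t 32.15 F [ 0.4  0.4 -3. ]
from [633.9 -34.1 148.5] 1.663 F [-0.4  1.5 -4.2] w 38.1 t 32.2
[[0.0, 0.01, 0.69, 0.0, 0.0, 0.0, 30.0], [0.0, 0.01, 0.69, 0.0, 0.0, 0.0, 30.0], [0.0, 0.01, 0.69, 0.0, 0.0, 0.0, 30.0], [0.0, 0.01, 0.69, 0.0, 0.0, 0.0, 30.0]]
```

View pics/w11.png

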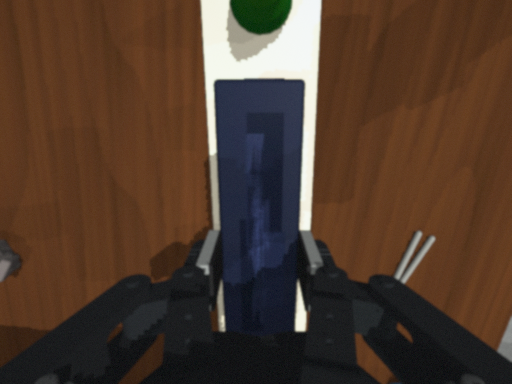

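View pics/s11.png

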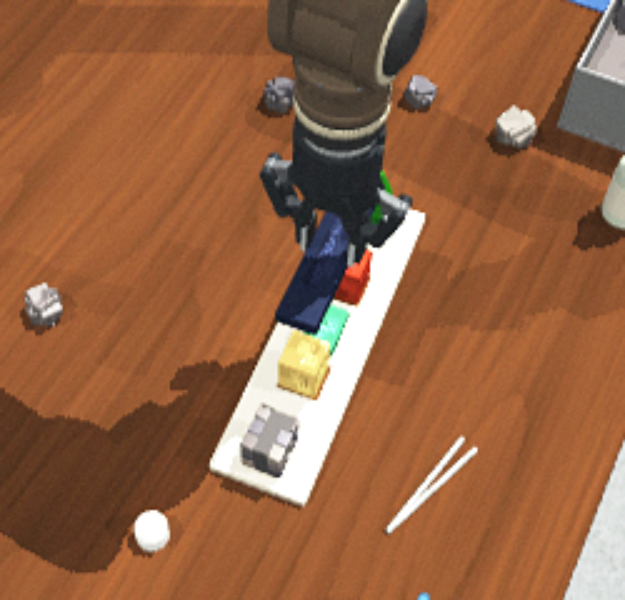

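The slate is held along the board, with its far end at (215–304, 80). The scene view shows red, step and cream standing in line. I'll check the slate for tilt in the grip from its apparent width at both ends.

Run:
```python
from h import *
im=cv2.imread('pics/w11.png');C=cam('wrist',dict(np.load('pics/w11.npz')))
h=cv2.cvtColor(im,cv2.COLOR_BGR2HSV);m=cv2.inRange(h,np.array((105,50,10)),np.array((135,255,255)))
for y in(85,100,120,140,160,180,200,215):
    xs=np.where(m[y,205:315])[0]+205
    for z in (157,):
        W=onz(C,[(xs[0]-.5,y),(xs[-1]+.5,y)],z); print(y,xs[0],xs[-1],np.round(W[0],1),np.linalg.norm(W[0]-W[1]).round(1))
```

```text
85 215 303 [606.7  45.1 157. ] 38.1
100 216 302 [607.4  39.  157. ] 37.8
120 217 301 [608.3  30.6 157. ] 37.6
140 218 301 [609.1  21.8 157. ] 37.9
160 218 300 [609.6  12.7 157. ] 38.2
180 219 299 [610.5   3.2 157. ] 38.1
200 220 298 [611.5  -6.7 157. ] 37.9
215 221 297 [612.4 -14.4 157. ] 37.5
```

Width is constant along the slate (37.5–38.2 mm), so it is level. Lowering onto the blocks.

Request:
play_rows:
  moves:
    - [0,0.01,0.8,0,0,0,30]
    - [0,0.01,0.9,0,0,0,30]
    - [0,0,0.7,0,0,0,30]
    - [0,0,0.4,0,0,0,30]
    - [0,0,0,0,0,0,30]

```text
t: 32.88
eef_pos: [634.9, -34.0, 78.2]
tcp_rot: [0.674, 0.739, -0.0, -0.001]
contact_force: [0.6, -0.9, -3.6]
width: 38.3
```

Request:
play_rows:
  moves:
    - [0,0,0.12,0,0,0,30]
    - [0,0,0.04,0,0,0,30]
    - [0,0,0,0,0,0,30]

```text
t: 33.25
eef_pos: [635.6, -34.0, 75.1]
tcp_rot: [0.674, 0.739, 0.0, 0.0]
contact_force: [-0.1, -0.1, -3.0]
width: 38.1
```

Request:
play_rows:
  moves:
    - [0,0,0.1,0,0,0,30]
    - [0,0,0.04,0,0,0,30]
    - [0,0,0,0,0,0,30]

```text
t: 33.62
eef_pos: [635.3, -34.0, 71.1]
tcp_rot: [0.674, 0.739, -0.0, -0.0]
contact_force: [0.3, -0.9, -2.9]
width: 38.3
```

Request:
play_rows:
  moves:
    - [0,0,0.06,0,0,0,30]
    - [0,0,0.02,0,0,0,30]
    - [0,0,0,0,0,0,30]

```text
t: 34.0
eef_pos: [635.4, -34.0, 69.2]
tcp_rot: [0.674, 0.739, -0.0, -0.0]
contact_force: [-0.5, 0.3, -2.5]
width: 38.0
```

Request:
play_rows:
  moves:
    - [0,0,0.04,0,0,0,30]
    - [0,0,0.02,0,0,0,30]
    - [0,0,0,0,0,0,30]

```text
t: 34.38
eef_pos: [635.6, -34.0, 69.0]
tcp_rot: [0.674, 0.739, 0.0, 0.0]
contact_force: [-3.1, 0.3, 4.8]
width: 38.0
```

Request:
play_rows:
  moves:
    - [0,0,-0.03,0,0,0,42]
    - [0,0,0,0,0,0,52]
    - [0,0,0,0,0,0,70]
    - [0,0,-0.5,0,0,0,75]
    - [0,0,-1,0,0,0,75]

```text
t: 35.0
eef_pos: [634.8, -33.9, 106.0]
tcp_rot: [0.674, 0.739, -0.001, -0.001]
contact_force: [0.3, 0.3, 0.9]
width: 74.6
```

Request:
play_rows:
  moves:
    - [0,0,-1,0,0,0,75]
    - [0,0,-1,0,0,0,75]
    - [0,0,0,0,0,0,75]

```text
t: 35.38
eef_pos: [636.9, -34.0, 159.2]
tcp_rot: [0.674, 0.739, 0.002, 0.002]
contact_force: [-0.7, -0.4, -0.6]
width: 74.9
```

```bash
python3 look.py w12
python3 - <<'E'
from face import *
C,c,r=face('w12',78,(105,40,10),(135,255,255),(190,30,330,340),10)
B=lambda p:(lambda d:np.round([d@np.array([np.cos(.092),np.sin(.092)]),d@np.array([-np.sin(.092),np.cos(.092)])],1))(np.array(p)-[634.6,-33.9])
print(B(r[0]))
E
python3 plan.py 588 -309 150 1.66 12 75
```

```text
[636.9 -34.  159.2] 1.6636 w 74.9 t 35.375 F [-0.7 -0.4 -0.6]
w12 rect world c [634.5 -34.6] size [ 37.8 167.4] ang 5.4 rad 0.094 px (256.5, 188.0) corners [[608.0, 47.0], [624.0, -120.0], [661.0, -116.0], [645.0, 50.0]]
[-0.2 -0.7]
from [636.2 -34.  157.4] 1.664 F [ 0.1 -0.2 -0.6] w 75.2 t 35.425
[[-0.9, -0.24, 0.02, 0.0, 0.0, 0.0, 75.0], [-0.9, -0.24, 0.02, 0.0, 0.0, 0.0, 75.0], [-0.9, -0.24, 0.02, 0.0, 0.0, 0.0, 75.0], [-0.9, -0.24, 0.02, 0.0, 0.0, 0.0, 75.0], [-0.9, -0.24, 0.02, 0.0, 0.0, 0.0, 75.0]]
[[-0.9, -0.24, 0.02, 0.0, 0.0, 0.0, 75.0], [-0.9, -0.24, 0.02, 0.0, 0.0, 0.0, 75.0], [-0.9, -0.24, 0.02, 0.0, 0.0, 0.0, 75.0], [-0.9, -0.24, 0.02, 0.0, 0.0, 0.0, 75.0], [-0.9, -0.24, 0.02, 0.0, 0.0, 0.0, 75.0]]
[[-0.9, -0.24, 0.02, 0.0, 0.0, 0.0, 75.0], [-0.9, -0.24, 0.02, 0.0, 0.0, 0.0, 75.0]]
```

View pics/w12.png

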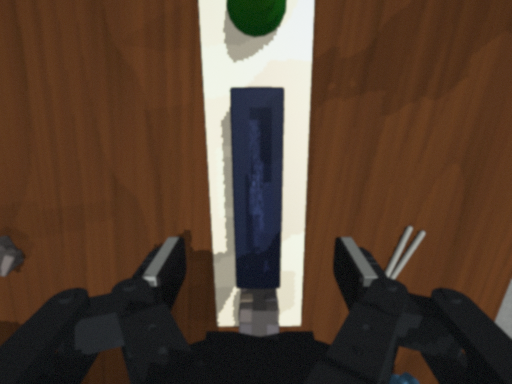

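The slate lies along the board from (257,88) to (257,287). That is under 1 mm off centre, angle 0.094 against the board's 0.092. Next, the finial.

Request:
play_rows:
  moves:
    - [-0.9,-0.24,0.02,0.0,0.0,0.0,75]
    - [-0.9,-0.24,0.02,0.0,0.0,0.0,75]
    - [-0.9,-0.24,0.02,0.0,0.0,0.0,75]
    - [-0.9,-0.24,0.02,0.0,0.0,0.0,75]
    - [-0.9,-0.24,0.02,0.0,0.0,0.0,75]

```text
t: 36.05
eef_pos: [615.6, -150.7, 153.5]
tcp_rot: [0.674, 0.739, -0.0, -0.0]
contact_force: [0.3, 1.0, 0.2]
width: 75.2
```

Request:
play_rows:
  moves:
    - [-0.9,-0.24,0.02,0.0,0.0,0.0,75]
    - [-0.9,-0.24,0.02,0.0,0.0,0.0,75]
    - [-0.9,-0.24,0.02,0.0,0.0,0.0,75]
    - [-0.9,-0.24,0.02,0.0,0.0,0.0,75]
    - [-0.9,-0.24,0.02,0.0,0.0,0.0,75]

```text
t: 36.67
eef_pos: [596.3, -265.1, 151.0]
tcp_rot: [0.674, 0.739, 0.0, -0.0]
contact_force: [0.2, -1.3, -0.0]
width: 74.8
```

Request:
play_rows:
  moves:
    - [-0.9,-0.24,0.2,0.0,0.0,0.0,70]
    - [-0.9,-0.24,0.2,0.0,0.0,0.0,70]
    - [0,0,0,0,0,0,70]
    - [0,0,0,0,0,0,70]

```text
t: 37.17
eef_pos: [588.7, -309.5, 140.8]
tcp_rot: [0.674, 0.739, 0.0, -0.0]
contact_force: [-0.5, 0.2, -0.0]
width: 70.2
```

```bash
python3 look.py w13
```

```text
[ 588.7 -309.5  140.8] 1.6635 w 70.2 t 37.175 F [-0.5  0.2 -0. ]
```

View pics/w13.png

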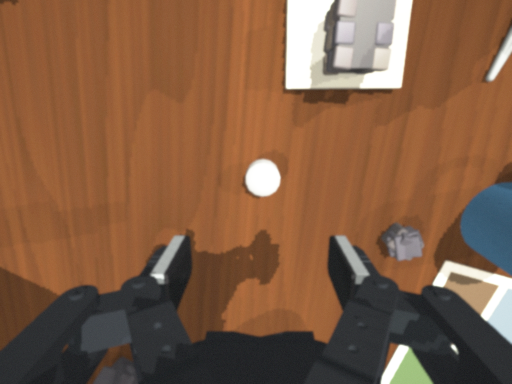

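The finial is at (263,178), radius about 18 px, and the nearest rock at (404,240) is clear of the fingers.

```bash
python3 - <<'E'
from face import *
for z in(10,20): C,c,r=face('w13',z,(0,0,120),(180,90,255),(230,145,300,215),130)
C1=cam('wrist',dict(np.load('pics/w1.npz')))
print(tri(C,cv2.minEnclosingCircle(c)[0],C1,(385,111.5)))
S=cam('scene');print(tri(C,cv2.minEnclosingCircle(c)[0],S,(210.5,301.5)))
print(onz(C,[(404,240)],10))
E
python3 plan.py 587 -304 5 1.66 6 60
```

```text
w13 rect world c [ 590.3 -305.6] size [33.7 36.6] ang 5.3 rad 0.092 px (262.5, 177.5) corners [[572.0, -289.0], [575.0, -325.0], [609.0, -322.0], [605.0, -286.0]]
w13 rect world c [ 590. -303.] size [32.5 35.3] ang 5.3 rad 0.092 px (262.5, 177.5) corners [[572.0, -287.0], [575.0, -322.0], [608.0, -319.0], [605.0, -284.0]]
[ 590.23915646 -304.48141245   13.34615266]
[ 589.38224459 -305.08879611   12.01903606]
[[ 740.59264613 -357.71502811   10.        ]]
from [ 588.9 -309.2  141. ] 1.664 F [0.5 0.7 0.2] w 69.7 t 37.225
[[0.04, -0.01, 0.91, 0.0, 0.0, 0.01, 60.0], [0.04, -0.01, 0.91, 0.0, 0.0, 0.01, 60.0], [0.04, -0.01, 0.91, 0.0, 0.0, 0.01, 60.0], [0.04, -0.01, 0.91, 0.0, 0.0, 0.01, 60.0], [0.04, -0.01, 0.91, 0.0, 0.0, 0.01, 60.0]]
[[0.04, -0.01, 0.91, 0.0, 0.0, 0.01, 60.0]]
```

Request:
play_rows:
  moves:
    - [0.1,0.03,0.9,0,0,0,62]
    - [0.1,0.02,1,0,0,0,62]
    - [0,0,1,0,0,0,62]
    - [0,0,1,0,0,0,62]
    - [0,0,1,0,0,0,62]
  grip_force: 35

```text
t: 37.85
eef_pos: [590.0, -303.5, 18.2]
tcp_rot: [0.673, 0.74, 0.0, 0.0]
contact_force: [0.1, 0.1, 0.7]
width: 61.8
```

Request:
play_rows:
  moves:
    - [0,0,0.5,0,0,0,62]
    - [0,0,0,0,0,0,62]

```text
t: 38.1
eef_pos: [589.2, -303.7, 5.4]
tcp_rot: [0.673, 0.739, -0.0, -0.001]
contact_force: [-0.2, -0.1, -0.2]
width: 61.9
```

Request:
play_rows:
  moves:
    - [0,0,0,0,0,0,22]
    - [0,0,0,0,0,0,22]
    - [0,0,0,0,0,0,22]
    - [0,0,0,0,0,0,22]

```text
t: 38.6
eef_pos: [590.4, -304.8, 7.6]
tcp_rot: [0.674, 0.739, 0.0, 0.001]
contact_force: [0.1, 0.2, 5.0]
width: 30.2
```

Request:
play_rows:
  moves:
    - [0,0,-0.5,0,0,0,22]
    - [0,0,-1,0,0,0,22]
    - [0,0,-1,0,0,0,22]
    - [0,0,-1,0,0,0,22]
    - [0,0,-1,0,0,0,22]

```text
t: 39.22
eef_pos: [589.4, -304.4, 119.9]
tcp_rot: [0.674, 0.739, -0.0, 0.0]
contact_force: [0.4, -0.7, -0.6]
width: 30.5
```

```bash
python3 look.py w14; python3 -c "
from plan import *
plan([634.5,-34.4,150],1.663,12,22)"
```

```text
[ 589.4 -304.4  119.9] 1.6635 w 30.5 t 39.225 F [ 0.4 -0.7 -0.6]
from [ 590.7 -305.1  123.9] 1.664 F [0.4 0.3 2.2] w 30.1 t 39.275
[[0.88, 0.23, -0.09, 0.0, 0.0, 0.0, 22], [0.88, 0.23, -0.09, 0.0, 0.0, 0.0, 22], [0.88, 0.23, -0.09, 0.0, 0.0, 0.0, 22], [0.88, 0.23, -0.09, 0.0, 0.0, 0.0, 22], [0.88, 0.23, -0.09, 0.0, 0.0, 0.0, 22]]
[[0.88, 0.23, -0.09, 0.0, 0.0, 0.0, 22], [0.88, 0.23, -0.09, 0.0, 0.0, 0.0, 22], [0.88, 0.23, -0.09, 0.0, 0.0, 0.0, 22], [0.88, 0.23, -0.09, 0.0, 0.0, 0.0, 22], [0.88, 0.23, -0.09, 0.0, 0.0, 0.0, 22]]
[[0.88, 0.23, -0.09, 0.0, 0.0, 0.0, 22], [0.88, 0.23, -0.09, 0.0, 0.0, 0.0, 22]]
```

View pics/w14.png

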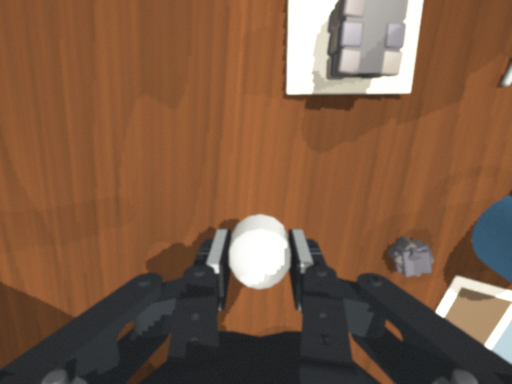

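The finial is held upright between the pads at (261,251). I'll carry it over the slate, passing above the wall at z≥120.

Request:
play_rows:
  moves:
    - [0.88,0.23,-0.2,0,0,0,22]
    - [0.88,0.23,-0.2,0,0,0,22]
    - [0.88,0.23,-0.2,0,0,0,22]
    - [0.88,0.23,-0.2,0,0,0,22]
    - [0.88,0.23,-0.2,0,0,0,22]

```text
t: 39.9
eef_pos: [608.2, -190.3, 143.7]
tcp_rot: [0.673, 0.739, -0.0, -0.0]
contact_force: [0.5, 0.7, -2.0]
width: 30.1
```

Request:
play_rows:
  moves:
    - [0.88,0.23,0,0,0,0,22]
    - [0.88,0.23,0,0,0,0,22]
    - [0.88,0.23,0,0,0,0,22]
    - [0.88,0.23,0,0,0,0,22]
    - [0.88,0.23,0,0,0,0,22]

```text
t: 40.52
eef_pos: [626.6, -78.5, 143.5]
tcp_rot: [0.674, 0.739, -0.0, -0.0]
contact_force: [0.1, 0.0, -1.1]
width: 30.1
```

Request:
play_rows:
  moves:
    - [0.88,0.23,0,0,0,0,22]
    - [0.88,0.23,0,0,0,0,22]
    - [0,0,0,0,0,0,22]
    - [0,0,0,0,0,0,22]

```text
t: 41.02
eef_pos: [633.8, -35.0, 143.5]
tcp_rot: [0.673, 0.739, -0.0, 0.0]
contact_force: [-0.2, -0.3, -1.3]
width: 30.1
```

```bash
python3 look.py w15; python3 plan.py 634.5 -34.4 100 1.663 3 22
python3 - <<'E'
from h import *
im=cv2.imread('pics/w15.png');C=cam('wrist',dict(np.load('pics/w15.npz')));h=cv2.cvtColor(im,cv2.COLOR_BGR2HSV)
m=(cv2.inRange(h,np.array((0,0,90)),np.array((180,90,255)))); k=np.zeros_like(m);k[205:300,228:294]=255
cs,_=cv2.findContours(m&k,0,1);c=max(cs,key=cv2.contourArea);print(cv2.boundingRect(c))
m=cv2.inRange(h,np.array((105,40,10)),np.array((135,255,255)))
ys=np.where(m[30:200,258])[0]+30
print('slate far edge',onz(C,(258,ys[0]-.5),78))
for y in(130,160,190):
    xs=np.where(m[y,200:320])[0]+200; print(onz(C,[((xs[0]+xs[-1])/2,y)],78).round(1))
E
```

```text
[633.8 -35.  143.5] 1.6638 w 30.1 t 41.025 F [-0.2 -0.3 -1.3]
from [633.8 -35.4 143.5] 1.663 F [ 1.1  0.  -1.1] w 30.0 t 41.075
[[0.01, 0.01, 0.58, 0.0, 0.0, 0.0, 22.0], [0.01, 0.01, 0.58, 0.0, 0.0, 0.0, 22.0], [0.01, 0.01, 0.58, 0.0, 0.0, 0.0, 22.0]]
(228, 205, 66, 95)
slate far edge [[624.33996996  48.81126695  78.        ]]
[[629.4  20.   78. ]]
[[631.4  -1.1  78. ]]
[[633.9 -23.5  78. ]]
```

View pics/w15.png

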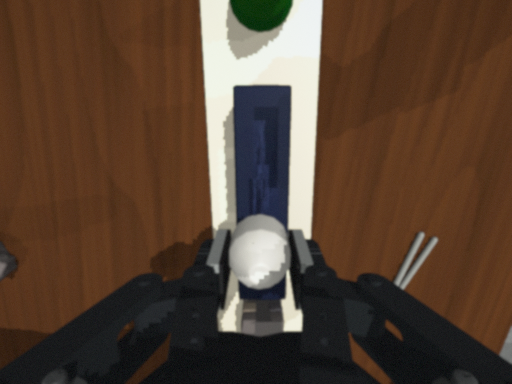

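The finial at (260,252) is centred over the slate's axis, and the slate's far edge agrees with its centre. Lowering.

Request:
play_rows:
  moves:
    - [0.02,0.02,0.7,0,0,0,22]
    - [0,0,0.8,0,0,0,22]
    - [0,0,0.4,0,0,0,22]
    - [0,0,0,0,0,0,22]

```text
t: 41.58
eef_pos: [633.4, -34.9, 94.7]
tcp_rot: [0.674, 0.739, -0.001, -0.001]
contact_force: [0.2, -0.9, -0.8]
width: 30.0
```

Request:
play_rows:
  moves:
    - [0,0,0.12,0,0,0,22]
    - [0,0,0.04,0,0,0,22]
    - [0,0,0,0,0,0,22]

```text
t: 41.95
eef_pos: [634.5, -34.6, 92.4]
tcp_rot: [0.674, 0.739, 0.0, 0.0]
contact_force: [-0.7, -0.4, 0.3]
width: 30.2
```

Request:
play_rows:
  moves:
    - [0,0,0.12,0,0,0,22]
    - [0,0,0.02,0,0,0,22]
    - [0,0,0,0,0,0,22]

```text
t: 42.32
eef_pos: [634.2, -34.6, 88.5]
tcp_rot: [0.674, 0.739, -0.0, -0.0]
contact_force: [-0.6, -0.3, -0.8]
width: 30.1
```

Request:
play_rows:
  moves:
    - [0,0,0.06,0,0,0,22]
    - [0,0,0.02,0,0,0,22]
    - [0,0,0,0,0,0,22]

```text
t: 42.7
eef_pos: [634.2, -34.6, 86.4]
tcp_rot: [0.674, 0.739, -0.0, -0.0]
contact_force: [0.3, -0.6, -1.0]
width: 30.1
```

Request:
play_rows:
  moves:
    - [0,0,0.04,0,0,0,22]
    - [0,0,0.02,0,0,0,22]
    - [0,0,0,0,0,0,22]

```text
t: 43.08
eef_pos: [634.4, -34.6, 85.6]
tcp_rot: [0.674, 0.739, 0.0, 0.0]
contact_force: [-2.2, -0.5, 4.7]
width: 30.0
```

Contact. Release gently and lift off.

Request:
play_rows:
  moves:
    - [0,0,-0.02,0,0,0,34]
    - [0,0,0,0,0,0,45]
    - [0,0,0,0,0,0,60]
    - [0,0,-0.4,0,0,0,60]
    - [0,0,-1,0,0,0,60]

```text
t: 43.7
eef_pos: [633.5, -34.5, 120.2]
tcp_rot: [0.674, 0.739, -0.001, -0.001]
contact_force: [-0.4, -0.6, 0.1]
width: 60.2
```

Request:
play_rows:
  moves:
    - [0,0,-1,0,0,0,60]
    - [0,0,-1,0,0,0,60]
    - [0,0,-1,0,0,0,60]
    - [0,0,0,0,0,0,60]
    - [0,0,0,0,0,0,60]

```text
t: 44.32
eef_pos: [634.1, -34.6, 195.0]
tcp_rot: [0.674, 0.739, -0.0, -0.0]
contact_force: [0.9, 0.5, -0.5]
width: 59.9
```

```bash
python3 look.py w16
```

```text
[634.1 -34.6 195. ] 1.6636 w 59.9 t 44.325 F [ 0.9  0.5 -0.5]
```

Request:
play_rows:
  moves:
    - [0,-1,0,0,0,0,60]
    - [0,-1,0,0,0,0,60]
    - [0,-1,0,0,0,0,60]
    - [0,-1,0,0,0,0,60]
    - [0,-1,0,0,0,0,60]

```text
t: 45.0
eef_pos: [508.3, -46.2, 194.2]
tcp_rot: [0.674, 0.739, -0.001, -0.001]
contact_force: [-0.2, -0.2, 0.4]
width: 60.2
```

Request:
play_rows:
  moves:
    - [0,-1,0,0,0,0,60]
    - [0,-1,0,0,0,0,60]
    - [0,-1,0,0,0,0,60]
    - [0,0,0,0,0,0,60]
    - [0,0,0,0,0,0,60]

```text
t: 45.62
eef_pos: [435.5, -53.1, 195.1]
tcp_rot: [0.674, 0.739, 0.0, -0.0]
contact_force: [0.9, 0.4, -0.1]
width: 60.2
```

Run:
```python
from face import *
C,c,r=face('w16',98,(0,0,90),(180,60,255),(240,150,285,230),120)
C,c,r=face('w16',78,(105,40,10),(135,255,255),(190,30,330,340),10)
im=camera('scene');cv2.imwrite('pics/s16.png',cv2.resize(im[120:310,200:360],None,fx=3.1,fy=3.1,interpolation=cv2.INTER_CUBIC))
im=camera('top');cv2.imwrite('pics/t16.png',cv2.resize(im[125:215,185:385],None,fx=4,fy=4,interpolation=cv2.INTER_CUBIC))
print(read_state()['t'])
```

```text
w16 rect world c [634.8 -34.1] size [33.2 35.4] ang 49.8 rad 0.869 px (261.5, 191.5) corners [[611.0, -35.0], [638.0, -58.0], [659.0, -33.0], [632.0, -10.0]]
w16 rect world c [630.3   9.4] size [37.4 78. ] ang 5.5 rad 0.096 px (260.5, 135.0) corners [[608.0, 46.0], [615.0, -31.0], [653.0, -28.0], [645.0, 50.0]]
45.725
```

View pics/w16.png

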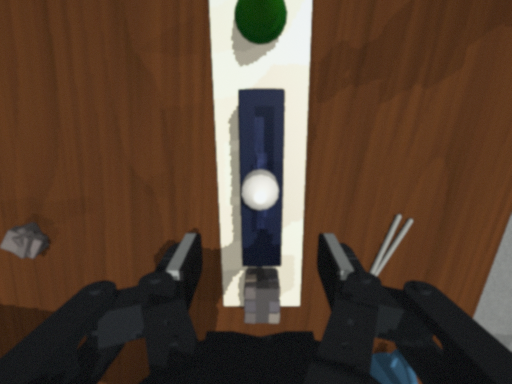

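View pics/s16.png

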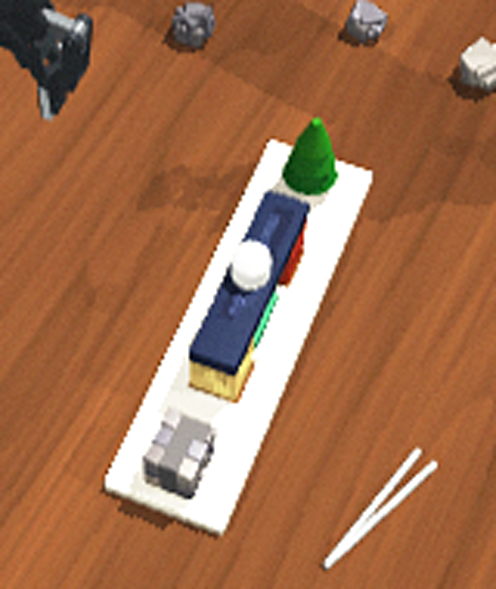

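View pics/t16.png

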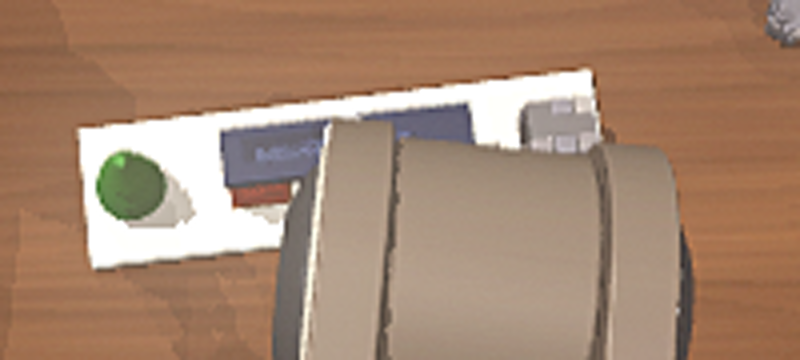

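The wrist view shows the finial at (261,190) in the middle of the slate. The scene view shows the whole gateway standing upright between the tree and the wall. The arm partly blocks the top view, but the tree, the wall and the slate ends look as they should. Handing in.

```bash
python3 -c "
from bench import *
print(read_state()['qd'].round(3)); print(sign_off())"
```

```text
[ 0.001  0.003  0.001  0.003 -0.002 -0.003]
the job is handed in; nothing more can be done
None
```

The gateway is built and handed in at about 46 s of the 118 s allowed. `sign_off()` gave no verdict, so these are my own last measurements. The arm is clear and still with the gripper open.

| Piece | Placed | Last check |
|---|---|---|
| Red block | tree-side patch | about 0.5 mm (x) and 1.6 mm (y) off, angle 0.091 rad against the board's 0.092 |
| Cream block | wall-side patch | about 1–2 mm off by its near edge, angle 0.093 rad |
| Step stone | midway, flat | about 1 mm off, angle 0.092 rad |
| Slate | across both blocks | under 1 mm off, angle 0.094 rad |
| Finial | middle of the slate | about 1 mm off |

Every piece was lowered until the wrist felt light contact (about 2–7 N) and then let go. The wrist readings showed no bump near the tree or wall.

**Disagreements and limits:**
- **Step stone height:** the wrist pair gave 5 mm, taken while the arm was still settling. The fixed cameras gave 11 mm and the apparent size fitted 14 mm.
- **Cream block:** its mask also caught a side face, so I judged its centre from the near edge of the top.
- **Red block:** the first top-camera reading was about 8 mm off the wrist's, because I included a side face. I used the wrist's.
- **Final top view:** the arm blocked part of it, so the last check rests on the wrist and scene views.

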